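# Fit a hook on the under-shelf rail and lock it

### The job

Fit the loose steel hook onto the rail under the right edge of the little shelf: enter its T-shaped runner at the rail's open near end, slide the hook all the way to the end stop at the far end, and let it hang there. Then press the black keeper button on top of the shelf fully down so that the hook cannot come off. Do not knock the hook over or push the other things about.

Things in the scene. Friction and masses are not known exactly. Their poses are not given: they have to be found in the camera images.
- hook: Loose steel hook, 50 x 72 x 116 mm (x, y, z), 0.18 kg, standing on its flat foot (y -45 to +27 mm, 50 wide in x). Origin: foot's underside below the neck; z up. A stem rises from the foot's left edge (+y), sloping to y = 0 at height 76 mm, then a neck up to the T runner. On the right (-y) a leg turns up with a black grip block. To enter the rail its axes must lie along the shelf's.
- hook_grip (a point): Centre of the black grip block (36 wide in x, 16 in y, 30 mm high), at hook (0, -42, +50) mm. Take it across the 36 mm, fingers closing along hook x. At the rail it hangs 17 mm to the right of the board's edge and 58 mm below the rail's running surface: grasp it from the start with the gripper's body leaning out to the right (hook -y) by 25 to 45 degrees, or it strikes the board.
- hook_runner (a point): Centre of the underside of the hook's T runner, at hook (0, 0, +108) mm. The runner is 36 mm long in x, 30 mm in y, 8 mm thick, its ends narrowed; the neck under it is 20 mm in x, 8 mm in y.
- shelf: Fixed steel over-shelf. Origin at its middle on the table; x away from the robot, y left. Two posts on the left (x = +-85, y = +48 mm) on a foot plate (x +-120, y -30 to +80, 6 mm high) hold a board (x -130 to +120, y -75 to +68, z = 214 to 226 mm). Under its right edge an aluminium C rail runs along x, 42 mm wide outside. A cup stands on the board, far left.
- rail_mouth (a point): Centre of the rail's open near end at the lips' running surface: shelf (-130, -50, +200) mm; axes as the shelf's. Inside the rail is 36 mm wide and 14 mm high, with a 15 mm slot between the 3 mm lips below; a flare stands 15 mm outside the end. The runner enters along +x, its underside 0 to 6 mm above this height.
- rail_stop (a point): Face of the end stop at the rail's far end, at the running surface: shelf (+50, -50, +200) mm. With the hook fully home, the runner's centre is 18 mm nearer (-x) than it.
- keeper (a joint): Keeper button's travel in m: 0 up, grows as it is pressed, 0.030 fully down. Stays where it is left; takes about 3 N to move. Its 10 mm pin then crosses the rail 14 mm inside the mouth and blocks it.
- keeper_top (a point): Centre of the top of the round black keeper button (36 mm across, 14 mm thick) at the board's near right corner, above the rail; 51 mm above the board when up, 21 mm when down. Pressed straight down.
- sauce_cup: Bystander: small steel cup, 65 mm wide, 37 mm high, on the shelf board; origin at its underside.
- wind_timer: Bystander: round white kitchen timer, 66 mm wide, 53 mm high; origin at its underside.
- tape_roll: Bystander: roll of tape lying flat, 98 mm wide, 25 mm high; origin at its underside.
- sharp_stone: Bystander: sharpening stone, 50 x 150 x 26 mm; origin at its underside.
- jar: Bystander: spice jar, 47 mm wide, 98 mm high; origin at its underside.

How it is judged:
By the outcome, as a careful person would: the job done as asked, in the order asked, and still so for the second after the job is handed in, with the robot touching nothing.
It also fails if it takes over 59 s, if anything falls off the work surface, if the arm or the gripper's body presses on something with over 40 N, if the wrist force passes 120 N, or if a joint passes its speed limit or range.

### The arm

A 6-joint arm with a two-finger parallel gripper is mounted at the origin on a cart in front of the work surface, level with it; the furniture and walls round the work are solid. World frame = base frame: x ahead of the robot, y to its left, z up, the work surface at z = 0. Lengths are in m, angles in rad, forces in N, time in s.
With the tool pointing down it reaches from about 0.375 to 0.9 m from the base axis. Payload 3.1 kg.
Tool frame: the origin (TCP) lies midway between the tips of the shut fingers; the grasp point (between the pads) lies pinch_z behind it (pinch_z is the distance from the TCP to the grasp point, in m); z points along the fingers, y is the direction in which the jaws open and shut (so a half turn about z gives the same grasp; the last joint's range is limited). The gripper opens to 87 mm and grips with 3 to 60 N. Pads are 19 mm wide; open, the fingers measure 117 mm over their backs; the gripper's body (75 mm by 190 mm) begins 51 mm behind the grasp point.
Start: joints at [0.961, 0.527, 1.433, -0, 1.181, -0.178], TCP at [0.262, 0.568, 0.223] pointing down, gripper open.
Joint ranges: [-3.08, 3.08], [-0.75, 2.2], [0.22, 2.44], [-1.43, 4.57], [0, 2.65], [-2.85, 2.85]. Speed limits (rad/s): [2.79, 2.79, 3.14, 3.14, 3.14, 3.14].

### API

Orientations are given as a 3x3 rotation matrix whose columns are the frame's x, y, z axes.
In Python, from cell import observe, capture, get_calibration, sign_off, search_frame, regions_of, pinch_z gives the robot as it stands. The module is installed in compiled form; this text tells all that it offers.
- The arm moves only by the shell command python3 -m jog 'ROWS'. ROWS is JSON, a list of rows, each an object with "translation": the shift along the tool's x, y, z in mm, a list of three; "spin": the turn about the tool's z in rad; "fingers": the closure, from 0 (fully open) to 1 (shut). In form: [{"translation": [tx, ty, tz], "spin": spin, "fingers": fingers}, ...]. A call has 1 to 20 rows; each row shifts and turns the pose as measured when the row begins, along the tool's axes as they then stand; what a row does not reach is not made up. A row lasts 1/8 s, in which the tool goes at most 62.5 mm and 10.7 degrees, less where a joint would pass 70% of its speed; a pose out of reach is approached as far as the arm can. A call with a gripper value outside its range is refused whole. The fingers move at their own pace and stop on an object; the grip force is fixed at half the most. Time passes only in rows, so rows that do not move let the fingers close. It gives the time, the measured TCP pose, the force and the opening at its end, in the units of the state.
- observe(): the state, without advancing time (a new reading comes with each control period).
- capture(name): name is "scene" or "top"; returns the picture (480x640x3 uint8, red, green, blue); there is no depth.
- get_calibration(name): a dict with "fx", "fy", "cx", "cy" (pixels), "R" (3x3) and "t" (3): a world point X has camera coordinates R X + t. Camera axes: x right, y down, z forward; pixel columns grow to the right and rows downward; lengths in m; the calibration is good to about 2 mm. A picture is of the moment at which its call begins. get_calibration takes no time and is no camera call.
- sign_off(): hands the job in, once; it reports no verdict.
Trained networks look in the newest picture that a camera, given by its name, has taken for a name from the list of things; names that differ only in an ending like _2 or _b are one class to them, and where a whole thing is asked for, a point or a joint stands for the part that bears it (a point fixed in the world has none). Each returns a list of dicts, best first, with "confidence" (0 to 1); they miss things now and then, are a little off and sometimes report something else, mostly with a low value. They report only what shows in the picture. A call takes as long as a camera call.
- search_frame(camera, thing): "extent" ([left, top, width, height] in pixels, round what is visible of it).
- regions_of(camera, thing): "region" (480x640 bool, what is visible of it) and "extent" ([left, top, width, height] in pixels, round what is visible of it).
The state is a dict: "t": time; "q": joint angles; "qvel": joint speeds; "joint_efforts": joint torques, N m; "ee_pos": TCP position; "tool_rot": TCP orientation; "force": force on the tool from outside, world axes, zero at the start; "ft_torque": the same for the moment, N m; "gripper_width": finger opening in m.
Only numpy, scipy, OpenCV 4.12 (cv2) and the standard library are available. Lean on these libraries where they do the work, as an engineer would, in place of code of your own. Each camera call takes 0.05 s, during which the arm holds its last target.

## Working session

There is one attempt and no reset: what is moved stays moved. The work goes in short steps, Python scripts to look and compute and a shell command to move; the robot and the scene stay as the last step left them, time stands still between calls to the robot, and variables do not carry over. Pictures are saved under pics/ and viewed, and the job is handed in when it is done.

```bash
mkdir -p pics; ls; python3 - <<'E'
from cell import *
import cv2, numpy as np
import cell
s=observe(); print({k:np.round(v,3).tolist() for k,v in s.items()}, pinch_z)
for n in ["scene","top"]:
    im=capture(n); cv2.imwrite(f"pics/a_{n}.png",im[:,:,::-1])
    c=get_calibration(n); print(n,{k:np.round(v,4).tolist() for k,v in c.items()})
E
```

```text
pics
{'t': 0.0, 'q': [0.96, 0.528, 1.434, -0.0, 1.181, -0.179], 'qvel': [-0.001, -0.0, -0.002, -0.0, 0.001, -0.0], 'joint_efforts': [-0.001, -44.004, -17.66, 0.063, 0.058, -0.0], 'ee_pos': [0.261, 0.567, 0.222], 'tool_rot': [[-0.908, 0.418, -0.001], [0.418, 0.908, -0.002], [0.0, -0.002, -1.0]], 'force': [-0.14, -0.078, 0.672], 'ft_torque': [-0.013, 0.013, 0.007], 'gripper_width': 0.087} 0.0187
scene {'fx': 498.6834, 'fy': 498.6834, 'cx': 329.6527, 'cy': 245.5761, 'R': [[0.8192, -0.5734, 0.0084], [-0.415, -0.6029, -0.6814], [0.3958, 0.5547, -0.7319]], 't': [-0.5125, 0.3286, 1.1331]}
top {'fx': 525.5055, 'fy': 525.5055, 'cx': 315.5602, 'cy': 231.3258, 'R': [[0.0193, -0.9996, 0.0199], [-0.9912, -0.0218, -0.1303], [0.1307, -0.0172, -0.9913]], 't': [-0.049, 0.6136, 1.3864]}
```

View pics/a_scene.png

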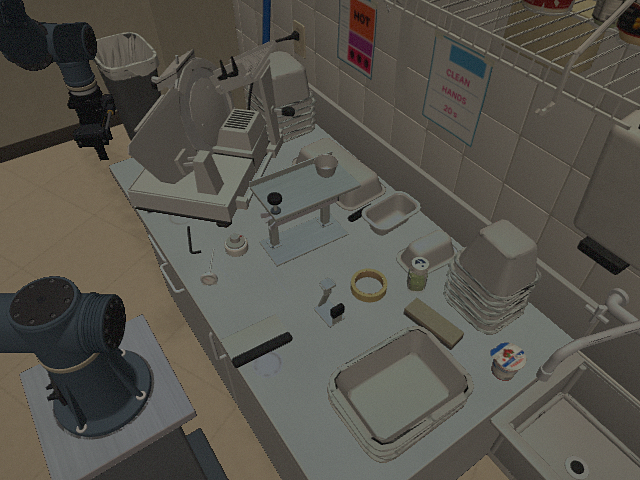

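View pics/a_top.png

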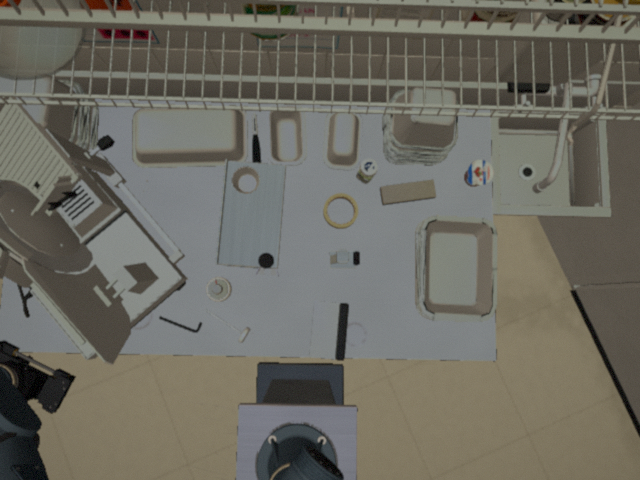

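The hook stands at top px (343,258), with its black grip to the right. The shelf is at (250,215), with the keeper at (265,261). Next I'll zoom in and run the networks.

```bash
python3 - <<'E'
from cell import *
import cv2, numpy as np
R={}
for n,box in [("scene",(230,140,470,340)),("top",(190,140,450,340))]:
    im=capture(n)
    x0,y0,x1,y1=box
    cv2.imwrite(f"pics/b_{n}.png",cv2.resize(im[y0:y1,x0:x1,::-1],None,fx=3,fy=3,interpolation=cv2.INTER_CUBIC))
    for th in ["hook","hook_grip","hook_runner","shelf","keeper_top","sauce_cup","wind_timer","tape_roll","sharp_stone","jar"]:
        r=search_frame(n,th); print(n,th,[(np.round(d["extent"]).tolist(),round(d["confidence"],2)) for d in r[:2]])
print(observe()["t"])
E
```

```text
scene hook [([354.0, 269.0, 34.0, 33.0], 0.66), ([313.0, 279.0, 31.0, 42.0], 0.58)]
scene hook_grip []
scene hook_runner [([315.0, 278.0, 32.0, 48.0], 0.67)]
scene shelf [([250.0, 158.0, 111.0, 108.0], 0.85), ([315.0, 278.0, 29.0, 46.0], 0.16)]
scene keeper_top [([408.0, 259.0, 21.0, 32.0], 0.74), ([266.0, 191.0, 19.0, 19.0], 0.67)]
scene sauce_cup [([310.0, 156.0, 31.0, 21.0], 0.84)]
scene wind_timer [([227.0, 237.0, 21.0, 22.0], 0.9)]
scene tape_roll [([353.0, 271.0, 36.0, 32.0], 0.82)]
scene sharp_stone [([408.0, 298.0, 54.0, 51.0], 0.82), ([248.0, 156.0, 114.0, 110.0], 0.32)]
scene jar [([407.0, 261.0, 23.0, 29.0], 0.74), ([316.0, 276.0, 28.0, 47.0], 0.62)]
top hook [([328.0, 249.0, 35.0, 18.0], 0.65), ([205.0, 281.0, 27.0, 21.0], 0.4)]
top hook_grip [([329.0, 247.0, 32.0, 25.0], 0.66)]
top hook_runner [([329.0, 250.0, 30.0, 19.0], 0.97), ([258.0, 253.0, 16.0, 17.0], 0.43)]
top shelf [([215.0, 159.0, 68.0, 116.0], 0.79)]
top keeper_top [([260.0, 252.0, 14.0, 18.0], 0.52)]
top sauce_cup [([232.0, 168.0, 30.0, 26.0], 0.9)]
top wind_timer [([204.0, 277.0, 27.0, 25.0], 0.66)]
top tape_roll [([322.0, 192.0, 34.0, 38.0], 0.95)]
top sharp_stone [([381.0, 180.0, 56.0, 26.0], 0.85)]
top jar [([354.0, 159.0, 28.0, 26.0], 0.67)]
1.2
```

View pics/b_scene.png

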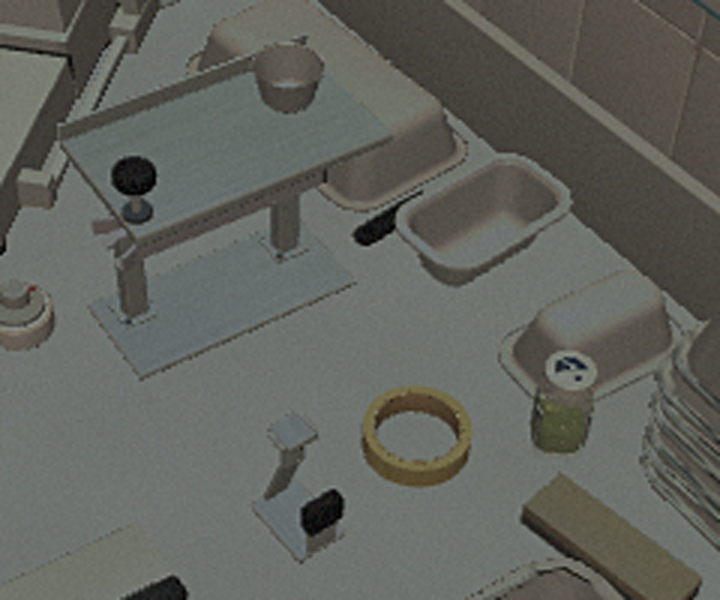

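View pics/b_top.png

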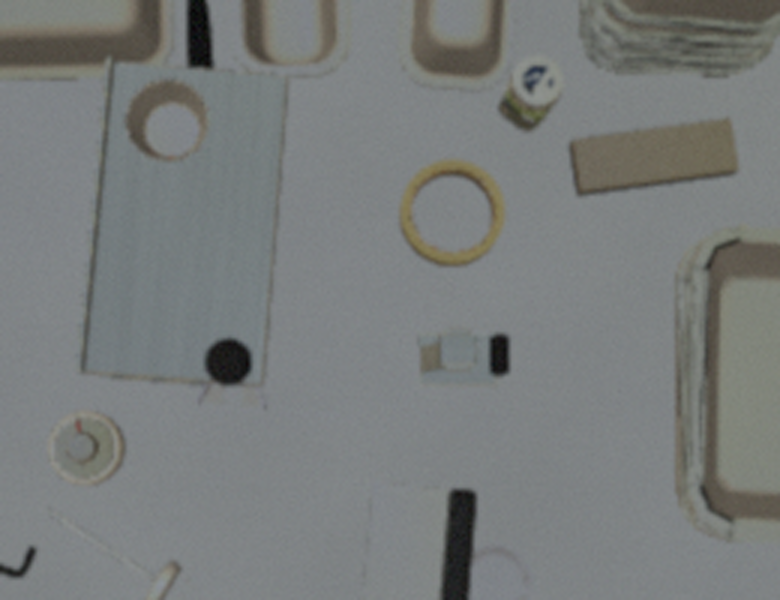

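The scene zoom shows the shelf with the keeper up at zoom (134,172), the hook standing at (300,490) and clear space round it. Now I'll fit the shelf and hook poses from points picked in both views.

```bash
cat > fit.py <<'E'
import numpy as np
from scipy.optimize import least_squares
from cell import get_calibration
C={n:get_calibration(n) for n in ("scene","top")}
def proj(n,X):
    c=C[n]; p=np.asarray(X)@np.array(c["R"]).T+np.array(c["t"])
    return np.stack([c["fx"]*p[...,0]/p[...,2]+c["cx"],c["fy"]*p[...,1]/p[...,2]+c["cy"]],-1)
def world(pose,L):
    x,y,z,a=pose; L=np.asarray(L)/1000.
    return np.array([x+np.cos(a)*L[...,0]-np.sin(a)*L[...,1],y+np.sin(a)*L[...,0]+np.cos(a)*L[...,1],z+L[...,2]]).T
def fit(obs,p0,name,freez=False):
    L=np.array([o[1] for o in obs],float); uv=np.array([o[2] for o in obs],float)
    def P(p): return world(p if not freez else (p[0],p[1],0,p[3]),L)
    def res(p):
        W=P(p); return np.concatenate([proj(o[0],W[i])-uv[i] for i,o in enumerate(obs)])
    r=least_squares(res,p0,loss="soft_l1",x_scale=[.01,.01,.01,.1])
    print(name,np.round(r.x,4)); print(np.round(res(r.x).reshape(-1,2),1).tolist())
    return r.x
E
python3 - <<'E'
from fit import *
S=lambda u,v:(230+u/3,140+v/3); T=lambda u,v:(190+u/3,140+v/3)
sh=[("scene",(-120,-30,6),S(142,378)),("scene",(120,-30,6),S(355,283)),("scene",(-120,80,6),S(90,308)),
("scene",(-130,-75,226),S(137,240)),("scene",(120,-75,226),S(392,135)),("scene",(-116,-50,277),S(134,172)),
("top",(-130,68,226),T(82,373)),("top",(-130,-75,226),T(263,384)),("top",(120,-75,226),T(287,78)),("top",(-116,-50,277),T(228,361))]
fit(sh,[.45,.15,0,0],"shelf");fit(sh,[.45,.15,0,0],"shelf z0",True)
hk=[("scene",(-25,-45,0),S(302,560)),("scene",(-25,27,0),S(254,507)),("scene",(0,-42,50),S(322,512)),("scene",(0,0,116),S(293,430)),
("top",(-25,27,0),T(422,384)),("top",(25,27,0),T(419,334)),("top",(0,-42,65),T(500,354)),("top",(0,0,116),T(458,349))]
fit(hk,[.35,-.1,0,0],"hook");fit(hk,[.35,-.1,0,0],"hook z0",True)
E
```

```text
shelf [ 0.6353  0.1224 -0.0093 -0.0473]
[[-0.6, 0.5], [-0.1, -0.3], [-1.0, -0.5], [-0.0, 0.8], [0.2, 0.4], [-0.3, -0.3], [-0.2, -0.3], [0.2, 0.2], [0.1, -1.2], [0.2, -0.5]]
shelf z0 [ 0.6333  0.1188  0.     -0.0501]
[[-0.8, -0.6], [0.2, -1.4], [-1.3, -1.8], [-0.4, -0.8], [0.6, -1.2], [-0.7, -2.2], [0.5, 0.2], [1.4, 0.9], [1.6, -1.2], [1.3, 0.2]]
hook [ 0.5435 -0.1062 -0.0041  0.0431]
[[-0.6, 1.1], [-1.5, 0.1], [0.2, -0.2], [-0.3, -0.2], [-0.3, 0.5], [0.2, -0.8], [0.5, -1.0], [0.1, -0.6]]
hook z0 [ 0.5425 -0.107   0.      0.0459]
[[-0.7, 0.6], [-1.6, -0.4], [0.1, -0.8], [-0.4, -0.9], [0.1, 0.8], [0.6, -0.6], [1.0, -0.8], [0.6, -0.3]]
```

```bash
cat > h.py <<'E'
import numpy as np
from cell import observe, pinch_z
def st():
    s=observe(); R=np.array(s["tool_rot"]); print("t",round(s["t"],2),"tcp",np.round(np.array(s["ee_pos"])*1000,1).tolist(),"q",np.round(s["q"],2).tolist(),"F",np.round(s["force"],1).tolist(),"w",round(s["gripper_width"]*1000,1))
    print("x",np.round(R[:,0],3).tolist(),"y",np.round(R[:,1],3).tolist(),"z",np.round(R[:,2],3).tolist()); return s,R
def to(tgt):
    s=observe();R=np.array(s["tool_rot"]); d=np.asarray(tgt)-np.array(s["ee_pos"])
    print("tool delta mm",np.round(R.T@d*1000,1).tolist()); return R
E
python3 -c "
from h import *
st(); to([0.0,0.65,0.35])"
```

```text
t 1.2 tcp [261.5, 567.6, 222.5] q [0.96, 0.53, 1.43, 0.0, 1.18, -0.18] F [-0.2, 0.5, 0.6] w 87.2
x [-0.908, 0.419, 0.0] y [0.419, 0.908, -0.0] z [-0.0, -0.0, -1.0]
tool delta mm [272.0, -34.6, -127.5]
```

```bash
python3 -m jog '[{"translation":[46,-6,-22],"spin":0,"fingers":0},{"translation":[46,-6,-22],"spin":0,"fingers":0},{"translation":[46,-6,-22],"spin":0,"fingers":0},{"translation":[46,-6,-22],"spin":0,"fingers":0},{"translation":[46,-6,-22],"spin":0,"fingers":0},{"translation":[46,-6,-22],"spin":0,"fingers":0}]'; python3 -c "
from h import *
st(); to([0.0,0.9,0.35])"
```

```text
t: 1.95
ee_pos: [-0.0076, 0.6523, 0.356]
tool_rot: [[-0.905, 0.426, -0.001], [0.426, 0.905, -0.004], [-0.0, -0.004, -1.0]]
force: [0.4, 0.8, 0.1]
gripper_width: 0.0872
t 1.95 tcp [-7.6, 652.3, 356.0] q [1.41, 0.46, 1.18, 0.0, 1.51, 0.28] F [0.4, 0.8, 0.1] w 87.2
x [-0.905, 0.426, -0.0] y [0.426, 0.905, -0.004] z [-0.001, -0.004, -1.0]
tool delta mm [98.6, 227.4, 5.1]
```

```bash
python3 -m jog '[{"translation":[34,-16,0],"spin":0,"fingers":0},{"translation":[34,-16,0],"spin":0,"fingers":0},{"translation":[0,0,0],"spin":0.183,"fingers":0},{"translation":[0,0,0],"spin":0.183,"fingers":0},{"translation":[0,0,0],"spin":0.183,"fingers":0},{"translation":[0,0,0],"spin":0.183,"fingers":0},{"translation":[0,0,0],"spin":0.183,"fingers":0},{"translation":[0,0,0],"spin":0.183,"fingers":0},{"translation":[0,0,0],"spin":0.183,"fingers":0}]' >/dev/null; python3 -c "
from h import *
st()"
```

```text
t 3.08 tcp [-91.2, 652.9, 358.4] q [1.54, 0.47, 1.16, 0.0, 1.51, 1.72] F [-0.1, 0.0, -0.4] w 87.0
x [0.178, 0.984, 0.001] y [0.984, -0.178, -0.002] z [-0.002, 0.001, -1.0]
```

```bash
python3 -m jog '[{"translation":[0,0,0],"spin":-0.12,"fingers":0},{"translation":[0,0,0],"spin":0,"fingers":0},{"translation":[58,0,0],"spin":0,"fingers":0},{"translation":[58,0,0],"spin":0,"fingers":0},{"translation":[58,0,0],"spin":0,"fingers":0},{"translation":[58,0,0],"spin":0,"fingers":0}]' >/dev/null; python3 -c "
from h import *
st()"
```

```text
t 3.83 tcp [-78.5, 875.7, 358.0] q [1.53, 0.92, 0.29, 0.0, 1.94, 1.6] F [0.0, 2.3, -0.3] w 87.3
x [0.064, 0.998, -0.005] y [0.998, -0.064, -0.002] z [-0.002, -0.005, -1.0]
```

```bash
python3 -m jog '[{"translation":[58,0,0],"spin":0,"fingers":0},{"translation":[58,0,0],"spin":0,"fingers":0}]' >/dev/null; python3 -c "
from h import *
st()"
```

```text
t 4.08 tcp [-65.2, 918.4, 318.8] q [1.52, 0.99, 0.22, 0.01, 1.88, 1.59] F [0.8, 0.2, -0.4] w 87.2
x [0.069, 0.997, 0.045] y [0.998, -0.068, -0.011] z [-0.008, 0.046, -0.999]
```

```bash
python3 -m jog '[{"translation":[40,0,-40],"spin":0,"fingers":0},{"translation":[40,0,-40],"spin":0,"fingers":0},{"translation":[40,0,-40],"spin":0,"fingers":0},{"translation":[40,0,-40],"spin":0,"fingers":0}]' >/dev/null; python3 -c "
from h import *
st()"
```

```text
t 4.58 tcp [-42.9, 912.1, 427.3] q [1.49, 0.88, 0.22, 0.03, 1.87, 1.57] F [-0.3, 0.2, -0.4] w 86.8
x [0.073, 0.982, 0.173] y [0.997, -0.069, -0.027] z [-0.015, 0.174, -0.985]
```

```bash
python3 -m jog '[{"translation":[40,-7,-40],"spin":0,"fingers":0},{"translation":[40,-7,-40],"spin":0,"fingers":0},{"translation":[40,-7,-40],"spin":0,"fingers":0},{"translation":[40,-7,-40],"spin":0,"fingers":0},{"translation":[40,-7,-40],"spin":0,"fingers":0},{"translation":[40,-7,-40],"spin":0,"fingers":0}]' >/dev/null; python3 -c "
from h import *
st()"
```

```text
t 5.33 tcp [-52.8, 873.2, 600.7] q [1.48, 0.68, 0.22, 0.06, 1.85, 1.58] F [0.3, 0.5, 0.4] w 86.6
x [0.076, 0.922, 0.379] y [0.997, -0.061, -0.053] z [-0.025, 0.382, -0.924]
```

```bash
python3 -m jog '[{"translation":[40,-7,-40],"spin":0,"fingers":0},{"translation":[40,-7,-40],"spin":0,"fingers":0},{"translation":[40,-7,-40],"spin":0,"fingers":0},{"translation":[40,-7,-40],"spin":0,"fingers":0},{"translation":[40,-7,-40],"spin":0,"fingers":0}]' >/dev/null; python3 -c "
from h import *
st()"
```

```text
t 5.95 tcp [-56.6, 814.7, 735.5] q [1.47, 0.53, 0.22, 0.09, 1.84, 1.59] F [0.3, 0.6, 0.5] w 87.0
x [0.082, 0.845, 0.529] y [0.996, -0.05, -0.073] z [-0.035, 0.533, -0.846]
```

```bash
python3 -c "
from h import *
to([0.28,0.70,0.68])"
```

```text
tool delta mm [-98.8, 345.2, -26.0]
```

```bash
python3 -m jog '[{"translation":[-15,49,-4],"spin":0,"fingers":0},{"translation":[-15,49,-4],"spin":0,"fingers":0},{"translation":[-14,49,-4],"spin":0,"fingers":0},{"translation":[-14,49,-4],"spin":0,"fingers":0},{"translation":[-14,49,-4],"spin":0,"fingers":0},{"translation":[-14,49,-4],"spin":0,"fingers":0},{"translation":[-14,49,-4],"spin":0,"fingers":0}]' >/dev/null; python3 -c "
from h import *
st()
to([0.3,0.75,0.75])"
```

```text
t 6.83 tcp [280.4, 691.4, 692.4] q [0.88, 0.34, 0.65, 0.39, 1.69, 1.08] F [-0.1, 0.9, -0.8] w 87.2
x [0.073, 0.834, 0.547] y [0.997, -0.041, -0.069] z [-0.035, 0.55, -0.834]
tool delta mm [81.8, 13.1, -16.5]
```

```bash
python3 -m jog '[{"translation":[48,21,-11],"spin":0,"fingers":0},{"translation":[48,21,-11],"spin":0,"fingers":0},{"translation":[48,21,-11],"spin":0,"fingers":0},{"translation":[48,21,-11],"spin":0,"fingers":0},{"translation":[48,21,-11],"spin":0,"fingers":0}]' >/dev/null; python3 -c "
from h import *
st()"
```

```text
t 7.45 tcp [358.7, 759.9, 738.2] q [0.84, 0.55, 0.22, 0.44, 1.81, 1.17] F [-0.6, -0.2, 0.6] w 87.2
x [0.094, 0.776, 0.623] y [0.996, -0.073, -0.06] z [-0.001, 0.626, -0.78]
```

```bash
python3 -m jog '[{"translation":[27,43,-20],"spin":0,"fingers":0},{"translation":[27,43,-20],"spin":0,"fingers":0}]' >/dev/null; python3 -c "
from h import *
st()"
```

```text
t 7.7 tcp [417.9, 731.5, 754.8] q [0.74, 0.55, 0.22, 0.51, 1.78, 1.1] F [-0.4, -0.1, -0.4] w 87.2
x [0.086, 0.737, 0.671] y [0.996, -0.08, -0.039] z [0.024, 0.671, -0.741]
```

```bash
python3 -c "
from h import *
from fit import *
def tri(a,b):
    A=[]
    for n,(u,v) in (('scene',a),('top',b)):
        c=C[n];P=np.hstack([np.array(c['R']),np.array(c['t'])[:,None]]);K=np.array([[c['fx'],0,c['cx']],[0,c['fy'],c['cy']],[0,0,1]]);P=K@P
        A+= [u*P[2]-P[0],v*P[2]-P[1]]
    X=np.linalg.svd(np.array(A))[2][-1];return X[:3]/X[3]
print('tray',tri((333,383),(420,310)),tri((417,330),(421,222)))
print('jar top',tri((420,262),(368,163)))
s=observe();R=np.array(s['tool_rot']);p=np.array(s['ee_pos'])
print(R.T@(np.array([.50,.25,.55])-p)*1000, R.T@(np.array([.54,-.25,.30])-np.array([.5,.25,.55]))*1000)
"
```

```text
tray [ 0.41123077 -0.31290515  0.07696364] [ 0.64359571 -0.31682735  0.08329121]
jar top [ 0.79327413 -0.17073539  0.08888923]
[-485.09766005  128.26161499 -169.62506669] [-532.62767564   89.63026566 -149.57999404]
```

```bash
python3 -m jog '[{"translation":[-30,8,-12],"spin":-0.05,"fingers":0},{"translation":[-50,13,-17],"spin":0,"fingers":0},{"translation":[-50,13,-17],"spin":0,"fingers":0},{"translation":[-50,13,-17],"spin":0,"fingers":0},{"translation":[-50,13,-17],"spin":0,"fingers":0},{"translation":[-50,13,-17],"spin":0,"fingers":0},{"translation":[-50,13,-17],"spin":0,"fingers":0},{"translation":[-50,13,-17],"spin":0,"fingers":0},{"translation":[-50,13,-17],"spin":0,"fingers":0}]' >/dev/null; python3 -c "
from h import *
st()
to([.54,-.25,.35])"
```

```text
t 8.82 tcp [512.5, 300.3, 591.7] q [-0.04, 0.14, 1.26, 0.77, 1.66, 0.09] F [0.2, 0.1, 0.5] w 86.9
x [-0.002, 0.722, 0.692] y [0.998, -0.047, 0.052] z [0.07, 0.69, -0.72]
tool delta mm [-564.7, 40.7, -203.6]
```

```bash
python3 -m jog '[{"translation":[-50,4,-18],"spin":0,"fingers":0},{"translation":[-50,4,-18],"spin":0,"fingers":0},{"translation":[-50,4,-18],"spin":0,"fingers":0},{"translation":[-50,4,-18],"spin":0,"fingers":0}]' >/dev/null; python3 -c "
from h import *
st()"
python3 -m jog '[{"translation":[-50,4,-18],"spin":0,"fingers":0},{"translation":[-50,4,-18],"spin":0,"fingers":0},{"translation":[-50,4,-18],"spin":0,"fingers":0}]' >/dev/null; python3 -c "
from h import *
st()
to([.54,-.25,.35])"
```

```text
t 9.32 tcp [525.9, 98.9, 513.0] q [-0.44, 0.18, 1.4, 0.74, 1.77, -0.35] F [1.8, -0.9, -1.0] w 87.7
x [-0.018, 0.727, 0.686] y [0.995, -0.051, 0.081] z [0.093, 0.685, -0.723]
t 9.7 tcp [537.6, -53.6, 454.9] q [-0.67, 0.31, 1.37, 0.66, 1.83, -0.61] F [0.6, 0.0, 1.1] w 87.3
x [-0.029, 0.735, 0.677] y [0.994, -0.053, 0.101] z [0.11, 0.676, -0.729]
tool delta mm [-215.5, 2.3, -56.0]
```

```bash
z='{"translation":[0,0,0],"spin":0,"fingers":0}'; python3 -m jog '[{"translation":[0,0,0],"spin":0,"fingers":0}]' >/dev/null; python3 -c "
from h import *
st()"
python3 -m jog '[{"translation":[-25,0,-4],"spin":0,"fingers":0},{"translation":[-25,0,-4],"spin":0,"fingers":0},{"translation":[-25,0,-4],"spin":0,"fingers":0},{"translation":[-25,0,-4],"spin":0,"fingers":0}]' >/dev/null; python3 -c "
from h import *
st()"
```

```text
t 9.82 tcp [538.7, -57.2, 454.3] q [-0.68, 0.31, 1.37, 0.66, 1.82, -0.61] F [-0.1, 0.0, 0.2] w 87.1
x [-0.026, 0.737, 0.676] y [0.993, -0.059, 0.102] z [0.115, 0.674, -0.73]
t 10.32 tcp [541.7, -142.9, 403.4] q [-0.79, 0.42, 1.34, 0.61, 1.81, -0.76] F [0.0, -0.1, 0.0] w 87.0
x [-0.039, 0.743, 0.668] y [0.992, -0.054, 0.118] z [0.124, 0.667, -0.735]
```

```bash
python3 -c "
from h import *
to([.36,.15,.42])"
```

```text
tool delta mm [235.9, -194.1, 160.6]
```

```bash
python3 -m jog '[{"translation":[38,-32,26],"spin":0,"fingers":0},{"translation":[38,-32,26],"spin":0,"fingers":0},{"translation":[38,-32,26],"spin":0,"fingers":0},{"translation":[38,-32,26],"spin":0,"fingers":0},{"translation":[38,-32,26],"spin":0,"fingers":0},{"translation":[36,-30,24],"spin":0,"fingers":0}]' >/dev/null; python3 -c "
from h import *
st()
to([.31,.16,.42])"
```

```text
t 11.07 tcp [364.6, 137.1, 413.6] q [-0.54, -0.05, 1.92, 0.69, 1.58, -0.63] F [0.5, 0.4, 1.1] w 86.9
x [-0.029, 0.741, 0.671] y [0.991, -0.064, 0.114] z [0.127, 0.669, -0.732]
tool delta mm [22.8, -54.8, 3.7]
```

```bash
python3 -m jog '[{"translation":[4,-55,7],"spin":0,"fingers":0},{"translation":[4,-55,7],"spin":0,"fingers":0},{"translation":[4,-55,7],"spin":0,"fingers":0},{"translation":[4,-55,7],"spin":0,"fingers":0}]' >/dev/null; python3 -c "
from h import *
st()"
```

```text
t 11.57 tcp [165.6, 161.6, 378.0] q [-1.18, -0.51, 2.24, 0.38, 2.0, -1.16] F [-1.0, -0.7, -0.4] w 87.1
x [-0.072, 0.77, 0.634] y [0.992, -0.011, 0.125] z [0.103, 0.638, -0.763]
```

```bash
python3 -m jog '[{"translation":[0,-50,0],"spin":0,"fingers":0},{"translation":[0,-50,0],"spin":0,"fingers":0}]' >/dev/null; python3 -c "
from h import *
st()"
```

```text
t 11.82 tcp [129.6, 129.0, 360.9] q [-1.64, -0.63, 2.26, 0.04, 2.12, -1.71] F [0.7, -1.2, -0.4] w 87.1
x [-0.1, 0.818, 0.566] y [0.993, 0.042, 0.115] z [0.071, 0.573, -0.816]
```

```bash
python3 -m jog '[{"translation":[-10,-50,0],"spin":0,"fingers":0},{"translation":[-10,-50,0],"spin":0,"fingers":0}]' >/dev/null; python3 -c "
from h import *
st()"
```

```text
t 12.07 tcp [102.6, 88.6, 343.0] q [-2.12, -0.67, 2.29, -0.26, 2.03, -2.25] F [0.4, -0.7, 0.0] w 87.2
x [-0.09, 0.843, 0.53] y [0.994, 0.044, 0.099] z [0.06, 0.535, -0.843]
```

```bash
python3 -m jog '[{"translation":[2,50,-5],"spin":0,"fingers":0},{"translation":[2,50,-5],"spin":0,"fingers":0},{"translation":[2,50,-5],"spin":0,"fingers":0},{"translation":[2,50,-5],"spin":0,"fingers":0},{"translation":[2,50,-5],"spin":0,"fingers":0}]' >/dev/null; python3 -c "
from h import *
st()"
```

```text
t 12.7 tcp [233.3, 49.5, 365.8] q [-0.9, -0.26, 2.07, 0.34, 1.66, -0.97] F [-1.4, -3.0, 1.4] w 87.3
x [-0.055, 0.89, 0.452] y [0.996, 0.018, 0.086] z [0.069, 0.455, -0.888]
```

```bash
python3 -m jog '[{"translation":[0,55,0],"spin":0,"fingers":0},{"translation":[0,55,0],"spin":0,"fingers":0},{"translation":[0,55,0],"spin":0,"fingers":0},{"translation":[0,55,0],"spin":0,"fingers":0},{"translation":[0,55,0],"spin":0,"fingers":0}]' >/dev/null; python3 -c "
from h import *
st()"
```

```text
t 13.32 tcp [518.2, 56.9, 389.6] q [-0.38, 0.22, 1.54, 0.46, 1.51, -0.49] F [-0.5, -0.3, 0.2] w 87.2
x [-0.063, 0.892, 0.449] y [0.996, 0.027, 0.088] z [0.067, 0.452, -0.889]
```

```bash
python3 -c "
from h import *
to([-.2,.72,.70])"
```

```text
tool delta mm [776.0, -670.2, -24.1]
```

```bash
python3 -m jog '[{"translation":[45,-39,-6],"spin":0,"fingers":0},{"translation":[45,-39,-6],"spin":0,"fingers":0},{"translation":[45,-39,-6],"spin":0,"fingers":0},{"translation":[45,-39,-6],"spin":0,"fingers":0},{"translation":[45,-39,-2],"spin":0,"fingers":0},{"translation":[45,-39,-2],"spin":0,"fingers":0},{"translation":[45,-39,-2],"spin":0,"fingers":0},{"translation":[45,-39,-2],"spin":0,"fingers":0},{"translation":[45,-39,-2],"spin":0,"fingers":0},{"translation":[45,-39,0],"spin":0,"fingers":0},{"translation":[45,-39,0],"spin":0,"fingers":0},{"translation":[45,-39,0],"spin":0,"fingers":0},{"translation":[45,-39,0],"spin":0,"fingers":0},{"translation":[45,-39,0],"spin":0,"fingers":0},{"translation":[45,-39,0],"spin":0,"fingers":0}]' >/dev/null; python3 -c "
from h import *
st();to([-.2,.72,.70])"
```

```text
t 15.2 tcp [-107.3, 637.9, 685.3] q [1.6, 0.18, 0.85, -0.07, 1.63, 1.54] F [0.1, 2.1, 1.2] w 87.1
x [-0.051, 0.886, 0.461] y [0.997, 0.018, 0.075] z [0.058, 0.464, -0.884]
tool delta mm [84.3, -89.8, 19.7]
```

```bash
python3 -m jog '[{"translation":[12,-58,0],"spin":0,"fingers":0},{"translation":[8,-58,0],"spin":0,"fingers":0},{"translation":[4,-58,0],"spin":0,"fingers":0},{"translation":[0,-58,0],"spin":0,"fingers":0},{"translation":[45,-25,-25],"spin":0,"fingers":0},{"translation":[45,-25,-25],"spin":0,"fingers":0}]' >/dev/null; python3 -c "
from h import *
st()"
```

```text
t 15.95 tcp [-385.7, 688.8, 703.6] q [2.04, 0.56, 0.22, -0.28, 1.93, 1.83] F [0.1, -2.0, 0.9] w 86.7
x [-0.064, 0.881, 0.469] y [0.997, 0.031, 0.077] z [0.053, 0.473, -0.88]
```

Now at the reach limit with q1≈2, pushing outward.

```bash
python3 -m jog '[{"translation":[45,-25,-25],"spin":0,"fingers":0},{"translation":[45,-25,-25],"spin":0,"fingers":0},{"translation":[45,-25,-25],"spin":0,"fingers":0}]' >/dev/null; python3 -c "
from h import *
st()"
```

```text
t 16.32 tcp [-414.6, 691.7, 727.3] q [2.08, 0.55, 0.22, -0.29, 1.84, 1.86] F [1.0, 0.6, 0.7] w 86.9
x [-0.068, 0.829, 0.555] y [0.998, 0.053, 0.042] z [0.006, 0.557, -0.831]
```

```bash
python3 -m jog '[{"translation":[45,-30,-25],"spin":0,"fingers":0},{"translation":[0,0,0],"spin":-0.05,"fingers":0}]' >/dev/null; python3 -c "
from h import *
st();to([0,.6,.68])"
```

```text
t 16.57 tcp [-427.4, 686.4, 742.4] q [2.1, 0.53, 0.22, -0.3, 1.81, 1.82] F [0.1, 0.3, 0.5] w 87.0
x [-0.117, 0.8, 0.588] y [0.993, 0.104, 0.056] z [-0.016, 0.591, -0.807]
tool delta mm [-156.0, 411.9, -7.5]
```

```bash
python3 -m jog '[{"translation":[-30,50,-1],"spin":0,"fingers":0},{"translation":[-22,57,-1],"spin":0,"fingers":0},{"translation":[-22,57,-1],"spin":0,"fingers":0},{"translation":[-20,57,-1],"spin":0,"fingers":0},{"translation":[-20,57,-1],"spin":0,"fingers":0},{"translation":[-20,57,-1],"spin":0.09,"fingers":0},{"translation":[-20,57,-1],"spin":0,"fingers":0}]' >/dev/null; python3 -c "
from h import *
st();to([.53,-.2,.40])"
```

```text
t 17.45 tcp [-20.7, 594.0, 680.4] q [1.33, -0.02, 1.16, 0.17, 1.37, 1.31] F [0.6, 0.2, 0.1] w 87.0
x [-0.034, 0.792, 0.61] y [0.999, 0.04, 0.003] z [-0.022, 0.609, -0.793]
tool delta mm [-818.4, 517.5, -273.5]
```

```bash
python3 -m jog '[{"translation":[-50,32,-14],"spin":0,"fingers":0},{"translation":[-50,32,-14],"spin":0,"fingers":0},{"translation":[-50,32,-14],"spin":0,"fingers":0},{"translation":[-50,32,-14],"spin":0,"fingers":0},{"translation":[-50,32,-14],"spin":0,"fingers":0},{"translation":[-50,32,-14],"spin":0,"fingers":0},{"translation":[-50,32,-14],"spin":0,"fingers":0},{"translation":[-50,32,-14],"spin":0,"fingers":0},{"translation":[-50,32,-14],"spin":0,"fingers":0},{"translation":[-50,32,-14],"spin":0,"fingers":0},{"translation":[-50,32,-14],"spin":0,"fingers":0},{"translation":[-50,32,-14],"spin":0,"fingers":0}]' >/dev/null; python3 -c "
from h import *
st();to([.54,-.23,.35])"
```

```text
t 18.95 tcp [387.3, 26.0, 466.2] q [-0.67, 0.03, 1.65, 0.54, 1.84, -0.67] F [0.5, 0.7, 0.6] w 86.7
x [-0.058, 0.795, 0.604] y [0.998, 0.026, 0.062] z [0.033, 0.606, -0.795]
tool delta mm [-282.5, 138.7, -57.6]
```

```bash
python3 -m jog '[{"translation":[0,0,0],"spin":0.09,"fingers":0},{"translation":[-48,22,-10],"spin":0,"fingers":0},{"translation":[-48,22,-10],"spin":0,"fingers":0},{"translation":[-48,22,-10],"spin":0,"fingers":0},{"translation":[-48,22,-10],"spin":0,"fingers":0},{"translation":[-46,22,-10],"spin":0,"fingers":0},{"translation":[0,0,0],"spin":0,"fingers":0}]' >/dev/null; python3 - <<'E'
from h import *
from fit import *
s,R=st()
from cell import capture
import cv2
for n in ("scene","top"):
    im=capture(n); cv2.imwrite(f"pics/c_{n}.png",im[:,:,::-1])
    p=np.array(s["ee_pos"]); print(n,proj(n,p),proj(n,p+0.0435*R[:,1]),proj(n,p-.0435*R[:,1]))
E
```

```text
t 19.82 tcp [494.8, -212.0, 365.4] q [-0.87, 0.44, 1.34, 0.45, 1.81, -0.81] F [-1.4, 0.0, -0.4] w 87.1
x [0.03, 0.808, 0.588] y [0.998, -0.054, 0.024] z [0.051, 0.586, -0.808]
scene [338.87325518 246.70158708] [357.93504611 237.68693819] [319.19074521 256.00978469]
top [402.06893397 269.90398481] [403.24198462 249.08347857] [400.88576217 290.90413142]
```

View pics/c_scene.png

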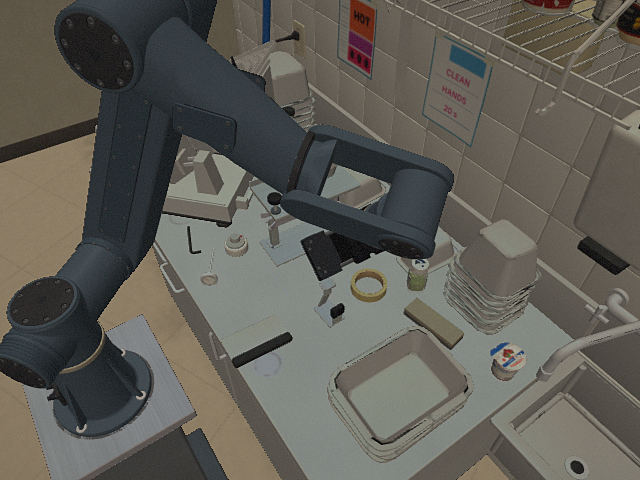

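View pics/c_top.png

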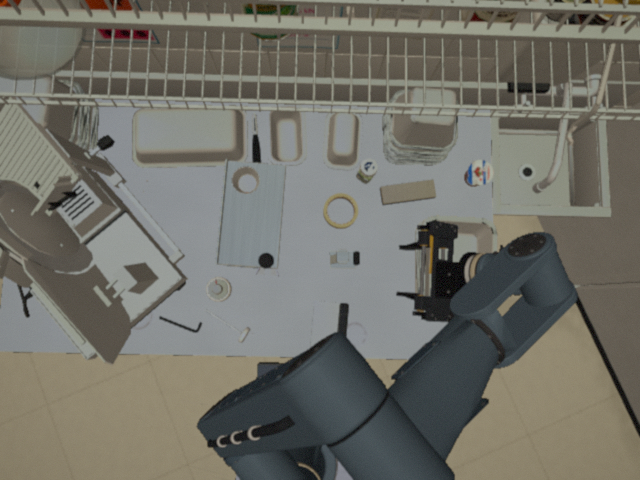

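The top view shows the fingertips at (402,246) and (403,295). Their midpoint matches the projected TCP at (402,270). Next I'll refine the grip's position from the dark blob in both views.

```bash
python3 - <<'E'
from h import *
from fit import *
import cv2
for n,(x0,y0,x1,y1) in (("top",(346,242,372,272)),("scene",(322,294,352,326))):
    im=cv2.imread(f"pics/a_{n}.png").astype(float).mean(2)[y0:y1,x0:x1]
    w=np.clip(70-im,0,40); yy,xx=np.mgrid[y0:y1,x0:x1]; u,v=(w*xx).sum()/w.sum(),(w*yy).sum()/w.sum()
    print(n,u,v)
    c=C[n];R=np.array(c["R"]);t=np.array(c["t"])
    for z in (.045,.05,.06,.065):
        d=R.T@np.array([(u-c["cx"])/c["fx"],(v-c["cy"])/c["fy"],1]);o=-R.T@t;k=(z-o[2])/d[2];print(z,o+k*d)
# keeper blob
for n,(x0,y0,x1,y1) in (("top",(252,246,280,276)),("scene",(264,186,286,208))):
    im=cv2.imread(f"pics/a_{n}.png").astype(float).mean(2)[y0:y1,x0:x1]
    w=np.clip(70-im,0,40); yy,xx=np.mgrid[y0:y1,x0:x1]; u,v=(w*xx).sum()/w.sum(),(w*yy).sum()/w.sum()
    print("keeper",n,u,v)
    c=C[n];R=np.array(c["R"]);t=np.array(c["t"])
    for z in (.27,.277):
        d=R.T@np.array([(u-c["cx"])/c["fx"],(v-c["cy"])/c["fy"],1]);o=-R.T@t;k=(z-o[2])/d[2];print(z,o+k*d)
E
```

```text
top 355.9838011450915 257.8255830191314
0.045 [ 0.54436073 -0.14647454  0.045     ]
0.05 [ 0.54394823 -0.14599667  0.05      ]
0.06 [ 0.54312323 -0.14504093  0.06      ]
0.065 [ 0.54271074 -0.14456306  0.065     ]
scene 336.00236282488845 309.7280651089524
0.045 [ 0.54377552 -0.14374334  0.045     ]
0.05 [ 0.54162259 -0.14661005  0.05      ]
0.06 [ 0.53731674 -0.15234347  0.06      ]
0.065 [ 0.53516382 -0.15521018  0.065     ]
keeper top 265.69784702847824 260.23698478707166
0.27 [0.51607791 0.07885928 0.27      ]
0.277 [0.51555782 0.07832452 0.277     ]
keeper scene 274.24951539952616 198.42090243377126
0.27 [0.51314548 0.07151708 0.27      ]
0.277 [0.50954253 0.06444379 0.277     ]
```

```bash
python3 -c "
from h import *
to([.538,-.199,.124])"; python3 -m jog '[{"translation":[0,0,0],"spin":0.038,"fingers":0},{"translation":[-30,8,50],"spin":0,"fingers":0},{"translation":[-30,8,50],"spin":0,"fingers":0},{"translation":[-30,8,45],"spin":0,"fingers":0},{"translation":[0,0,0],"spin":0,"fingers":0}]' >/dev/null; python3 -c "
from h import *
st();to([.538,-.199,.124])"
```

```text
tool delta mm [-134.1, 37.5, 205.1]
t 20.55 tcp [521.7, -194.5, 204.5] q [-0.81, 0.62, 1.5, 0.46, 1.47, -0.89] F [-0.1, 0.1, 0.1] w 87.2
x [0.053, 0.815, 0.577] y [0.997, -0.077, 0.017] z [0.059, 0.575, -0.816]
tool delta mm [-49.3, 15.2, 64.1]
```

```bash
python3 -m jog '[{"translation":[-24,7,31],"spin":0.02,"fingers":0},{"translation":[-23,7,30],"spin":0,"fingers":0},{"translation":[0,0,0],"spin":0.0,"fingers":0}]' >/dev/null; python3 -c "
from h import *
s,R=st();G=np.array([.543,-.1455,.05]);p=np.array(s['ee_pos']);print(R.T@(G+.0187*R[:,2]-p)*1000)"
```

```text
t 20.93 tcp [540.3, -200.0, 137.3] q [-0.8, 0.72, 1.5, 0.47, 1.36, -0.92] F [-0.1, -0.4, 0.6] w 87.2
x [0.065, 0.819, 0.571] y [0.996, -0.092, 0.019] z [0.068, 0.567, -0.821]
[ -5.00898206  -3.91193853 121.44907747]
```

```bash
python3 -m jog '[{"translation":[-3,-2,25],"spin":0.03,"fingers":0},{"translation":[-2,-2,28],"spin":0,"fingers":0},{"translation":[0,0,25],"spin":0,"fingers":0},{"translation":[0,0,20],"spin":0,"fingers":0},{"translation":[0,0,0],"spin":0.0,"fingers":0}]' >/dev/null; python3 - <<'E'
from h import *
s,R=st();G=np.array([.543,-.1455,.05]);p=np.array(s['ee_pos']);print(R.T@(G+.0187*R[:,2]-p)*1000)
from cell import capture
import cv2
for n,(x0,y0,x1,y1) in (("scene",(260,230,420,350)),("top",(290,200,450,320))):
    im=capture(n)[y0:y1,x0:x1,::-1]; cv2.imwrite(f"pics/d_{n}.png",cv2.resize(im,None,fx=4,fy=4,interpolation=cv2.INTER_CUBIC))
E
```

```text
t 21.55 tcp [550.3, -152.0, 69.8] q [-0.73, 0.79, 1.59, 0.54, 1.17, -0.94] F [-0.0, 0.3, -0.3] w 87.1
x [0.082, 0.824, 0.561] y [0.993, -0.116, 0.026] z [0.086, 0.555, -0.828]
[-6.38087465 -8.51567725 38.06682099]
```

View pics/d_scene.png

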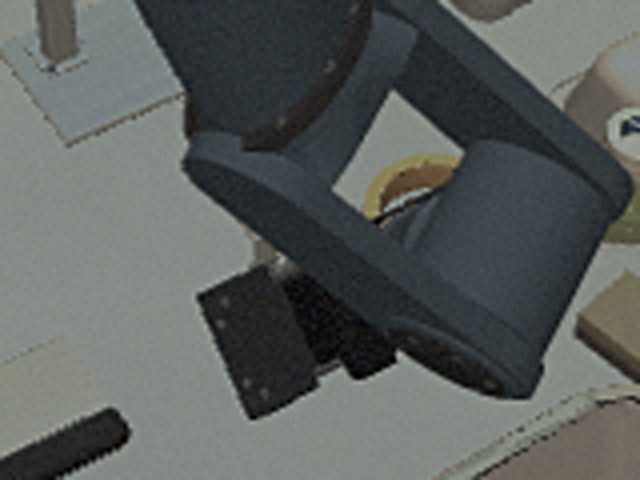

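View pics/d_top.png

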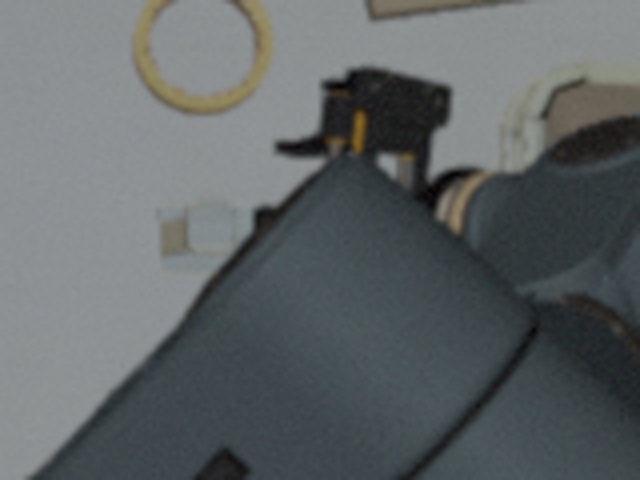

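The views are mostly blocked by the forearm. The finger at top zoom (300,147) is clear of the grip at (265,215). I'll go down the last 38 mm and level the jaw axis.

```bash
python3 -m jog '[{"translation":[-3,-5,12],"spin":0.05,"fingers":0},{"translation":[-3,-4,14],"spin":0,"fingers":0},{"translation":[0,0,10],"spin":0,"fingers":0},{"translation":[0,0,0],"spin":0.0,"fingers":0}]' >/dev/null; python3 - <<'E'
from h import *
s,R=st();G=np.array([.543,-.1455,.05]);p=np.array(s['ee_pos']);print(R.T@(G+.0187*R[:,2]-p)*1000)
E
```

```text
t 22.15 tcp [544.7, -137.7, 35.5] q [-0.72, 0.84, 1.63, 0.57, 1.08, -0.93] F [-0.4, 0.1, 0.6] w 87.0
x [0.135, 0.818, 0.559] y [0.987, -0.163, -0.001] z [0.09, 0.552, -0.829]
[ 1.50502302 -0.3950412   2.23774679]
```

```bash
python3 -m jog '[{"translation":[0,0,0],"spin":0,"fingers":0.4},{"translation":[0,0,0],"spin":0,"fingers":0.5},{"translation":[0,0,0],"spin":0,"fingers":0.55},{"translation":[0,0,0],"spin":0,"fingers":0.6},{"translation":[0,0,0],"spin":0,"fingers":1},{"translation":[0,0,0],"spin":0,"fingers":1},{"translation":[0,0,0],"spin":0,"fingers":1}]' >/dev/null; python3 - <<'E'
from h import *
from fit import *
s,R=st()
from cell import capture
import cv2
for n,(x0,y0,x1,y1) in (("scene",(260,230,420,350)),("top",(290,200,450,320))):
    im=capture(n)[y0:y1,x0:x1,::-1]; cv2.imwrite(f"pics/e_{n}.png",cv2.resize(im,None,fx=4,fy=4,interpolation=cv2.INTER_CUBIC))
E
```

```text
t 23.02 tcp [545.4, -138.4, 35.9] q [-0.72, 0.84, 1.63, 0.57, 1.08, -0.93] F [0.3, -0.2, -0.3] w 37.0
x [0.135, 0.818, 0.559] y [0.987, -0.163, 0.001] z [0.092, 0.551, -0.829]
```

View pics/e_top.png

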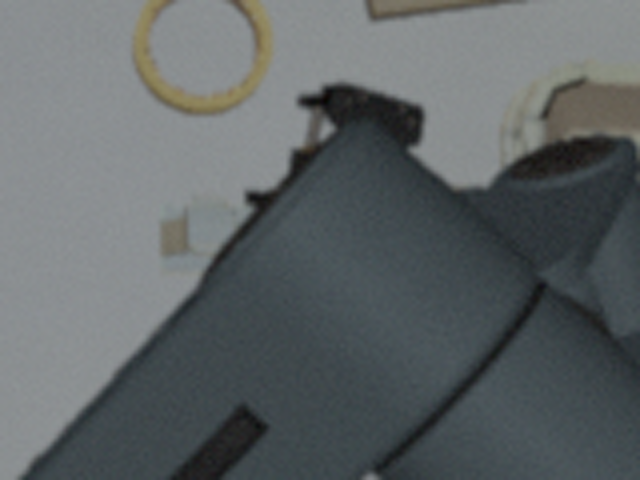

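View pics/e_scene.png

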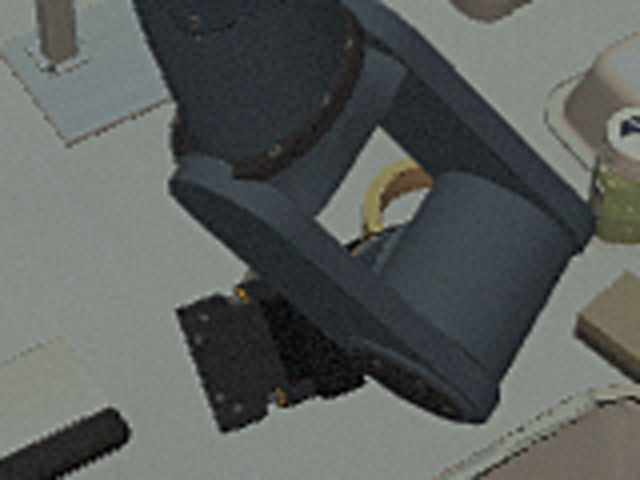

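```bash
python3 -m jog '[{"translation":[8,0,-12],"spin":0,"fingers":1},{"translation":[17,0,-25],"spin":0,"fingers":1},{"translation":[17,0,-25],"spin":0,"fingers":1},{"translation":[17,0,-25],"spin":0,"fingers":1},{"translation":[0,0,0],"spin":0,"fingers":1}]' >/dev/null; python3 - <<'E'
from h import *
s,R=st()
E
```

```text
t 23.75 tcp [545.1, -138.4, 145.9] q [-0.72, 0.66, 1.6, 0.52, 1.26, -0.82] F [-0.6, -0.5, -1.8] w 36.8
x [0.135, 0.82, 0.557] y [0.987, -0.162, 0.001] z [0.091, 0.549, -0.831]
```

```bash
python3 -m jog '[{"translation":[-3,-20,-2],"spin":0,"fingers":1},{"translation":[-5,-32,-3],"spin":0,"fingers":1},{"translation":[-5,-32,-3],"spin":0,"fingers":1},{"translation":[-4,-25,-2],"spin":0,"fingers":1},{"translation":[0,0,0],"spin":0,"fingers":1}]' >/dev/null; python3 - <<'E'
from h import *
s,R=st()
to([.425,.0,.150])
E
```

```text
t 24.38 tcp [429.8, -139.2, 141.9] q [-0.87, 0.58, 1.84, 0.47, 1.17, -1.0] F [-0.8, -0.3, -0.5] w 37.2
x [0.135, 0.82, 0.556] y [0.987, -0.161, -0.002] z [0.088, 0.549, -0.831]
tool delta mm [118.1, -27.1, 69.2]
```

```bash
python3 -m jog '[{"translation":[20,-4,11],"spin":0,"fingers":1},{"translation":[32,-7,19],"spin":0,"fingers":1},{"translation":[32,-7,19],"spin":0,"fingers":1},{"translation":[24,-5,13],"spin":0,"fingers":1},{"translation":[0,0,0],"spin":0,"fingers":1}]' >/dev/null; python3 - <<'E'
from h import *
s,R=st()
from cell import capture
import cv2
for n,(x0,y0,x1,y1) in (("scene",(200,160,360,280)),("top",(210,220,370,340))):
    im=capture(n)[:,:,::-1];cv2.imwrite(f"pics/fr_{n}.png",im);im=im[y0:y1,x0:x1]; cv2.imwrite(f"pics/f_{n}.png",cv2.resize(im,None,fx=5,fy=5,interpolation=cv2.INTER_CUBIC))
E
```

```text
t 25.0 tcp [428.9, -4.7, 149.9] q [-0.66, 0.51, 2.01, 0.6, 1.03, -0.93] F [0.5, -0.3, -1.5] w 36.6
x [0.133, 0.82, 0.557] y [0.987, -0.159, -0.002] z [0.087, 0.55, -0.831]
```

View pics/f_top.png

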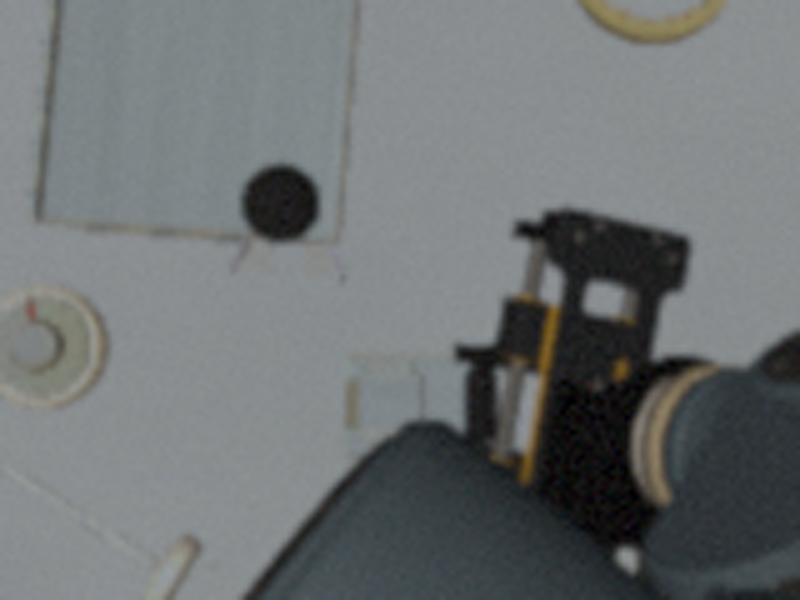

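View pics/f_scene.png

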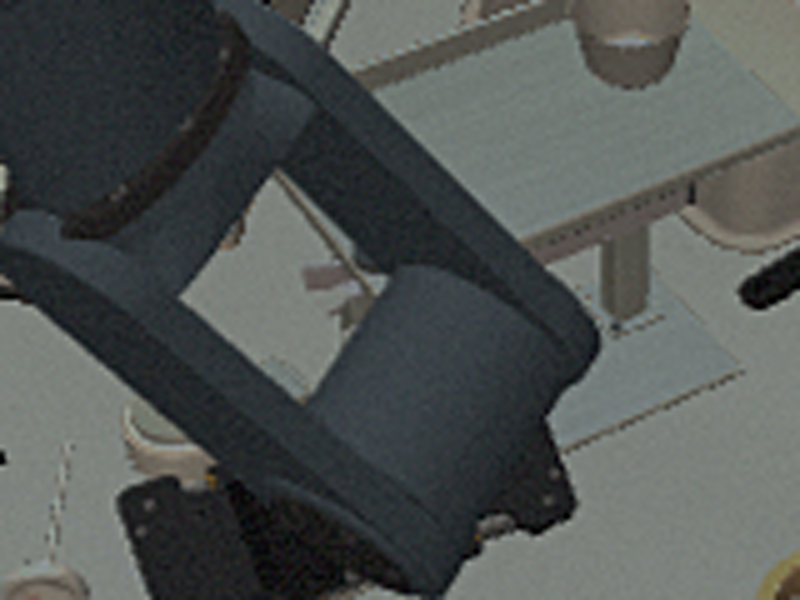

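The top view shows the hook held level at zoom (400,400), its runner edge at about x=424 and the mouth flare near (290,260). Compared with the first view it looks barely rotated, so I'll measure its yaw.

```bash
python3 - <<'E'
from h import *
from cell import capture
import cv2
a=np.mean([capture("top").astype(float) for _ in range(5)],0)[:,:,::-1]
np.save("top_avg.npy",a)
x0,y0,x1,y1=240,250,320,310
im=a[y0:y1,x0:x1]; im=np.clip((im-60)*2.0,0,255).astype(np.uint8)
cv2.imwrite("pics/g_top.png",cv2.resize(im,None,fx=10,fy=10,interpolation=cv2.INTER_CUBIC))
E
```

```text
(no output)
```

View pics/g_top.png

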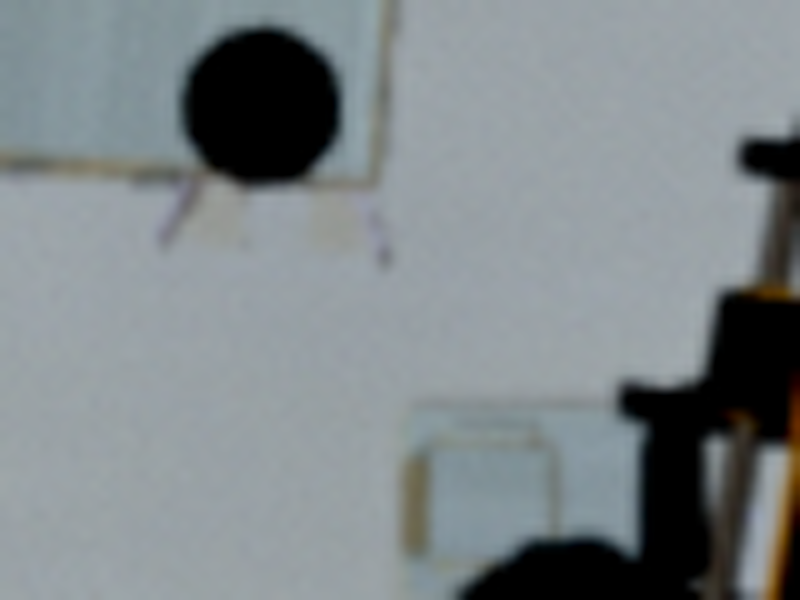

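```bash
python3 - <<'E'
from fit import *
T=lambda u,v:(240+u/10,250+v/10)
def f2(obs,p0,z,n):
    L=np.array([o[0] for o in obs],float);uv=np.array([T(*o[1]) for o in obs])
    res=lambda p:(proj("top",world((p[0],p[1],z,p[2]),L))-uv).ravel()
    r=least_squares(res,p0,x_scale=[.01,.01,.1],loss="soft_l1");J=r.jac;cov=np.linalg.inv(J.T@J)*.15**2
    print(n,np.round(r.x,4),"sd",np.round(np.sqrt(np.diag(cov)),4),np.round(res(r.x).reshape(-1,2),2).tolist());return r.x
h=f2([((13.5,15,116),(430,446)),((13.5,-15,116),(553,443)),((18,0,116),(496,424)),((-13.5,15,116),(430,562)),((0,-15,116),(555,503)),((25,27,4),(411,403))],[.43,.03,0],.114,"hook")
# shelf from top: keeper top, board corners (original zoom coordinates)
T=lambda u,v:(190+u/3,140+v/3)
s=f2([((-130,68,226),(82,373)),((-130,-75,226),(263,384)),((120,-75,226),(287,78))],[.63,.12,0],0.,"shelf")
T=lambda u,v:(240+u/10,250+v/10)
s2=f2([((-130,-75,226),(377,184)),((-116,-50,277),(263,107)),((-75,-75,226),(390,0) )],[.63,.12,0],0.,"shelf near")
for sh in(s,s2):
    c,q=np.cos(sh[2]),np.sin(sh[2])
    for L in ((0,0),(0,-42)):
        w=world((h[0],h[1],0,h[2]),[L[0],L[1],0])[:2]-sh[:2]
        print("in shelf mm",np.round(1000*np.array([c*w[0]+q*w[1],-q*w[0]+c*w[1]]),1),"yaw diff deg",np.degrees(h[2]-sh[2]))
    for L in ((-145,-50),(-130,-50)): 
        print(proj("top",world((sh[0],sh[1],0,sh[2]),[L[0],L[1],205])))
# flare tips at about z .2-.214
E
```

```text
hook [0.4275 0.0243 0.0123] sd [0.0001 0.0002 0.0075] [[-0.01, -0.22], [0.67, 0.17], [-0.09, 0.06], [-0.19, -0.03], [0.4, 0.05], [-0.96, -0.04]]
shelf [ 0.6336  0.1218 -0.047 ] sd [0.0003 0.0002 0.0017] [[-0.58, 0.21], [0.32, 0.69], [0.21, -1.45]]
shelf near [ 0.6316  0.1235 -0.0369] sd [0.0006 0.001  0.0087] [[0.09, 0.84], [-0.41, 0.32], [0.33, -4.17]]
in shelf mm [-201.2 -107. ] yaw diff deg 3.3962945364753203
in shelf mm [-198.7 -148.9] yaw diff deg 3.3962945364753203
[267.42810158 274.82279101]
[267.92283749 268.50366415]
in shelf mm [-200.2 -106.7] yaw diff deg 2.8171940636588255
in shelf mm [-198.2 -148.6] yaw diff deg 2.8171940636588255
[267.28881534 275.48101938]
[267.72003872 269.15580408]
```

```bash
python3 -m jog '[{"translation":[9,-2,11],"spin":0.045,"fingers":1},{"translation":[13,-2,16],"spin":0,"fingers":1},{"translation":[13,-2,16],"spin":0,"fingers":1},{"translation":[0,0,0],"spin":0,"fingers":1}]' >/dev/null; python3 - <<'E'
from h import *
s,R=st()
from cell import capture
import cv2
a=np.mean([capture("top").astype(float) for _ in range(4)],0)[:,:,::-1]
x0,y0,x1,y1=240,250,320,310
im=a[y0:y1,x0:x1]; im=np.clip((im-60)*2.0,0,255).astype(np.uint8)
cv2.imwrite("pics/h_top.png",cv2.resize(im,None,fx=10,fy=10,interpolation=cv2.INTER_CUBIC))
x0,y0,x1,y1=220,180,320,255
b=np.mean([capture("scene").astype(float) for _ in range(2)],0)[:,:,::-1]
cv2.imwrite("pics/h_scene.png",cv2.resize(np.clip(b[y0:y1,x0:x1]*1.6,0,255).astype(np.uint8),None,fx=8,fy=8,interpolation=cv2.INTER_CUBIC))
E
```

```text
t 25.85 tcp [436.8, 41.1, 132.3] q [-0.56, 0.54, 2.05, 0.69, 0.93, -0.87] F [-0.3, -0.5, -0.1] w 36.9
x [0.187, 0.812, 0.553] y [0.978, -0.209, -0.023] z [0.097, 0.545, -0.833]
```

View pics/h_top.png

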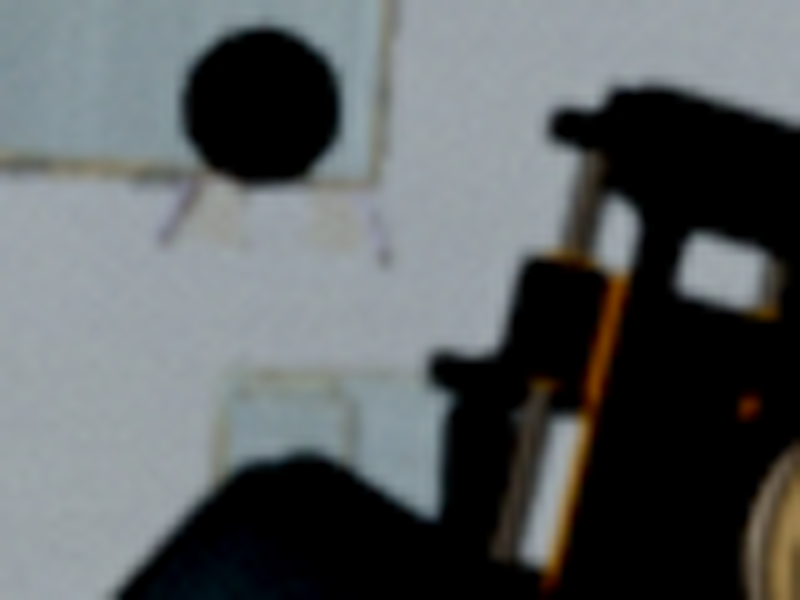

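View pics/h_scene.png

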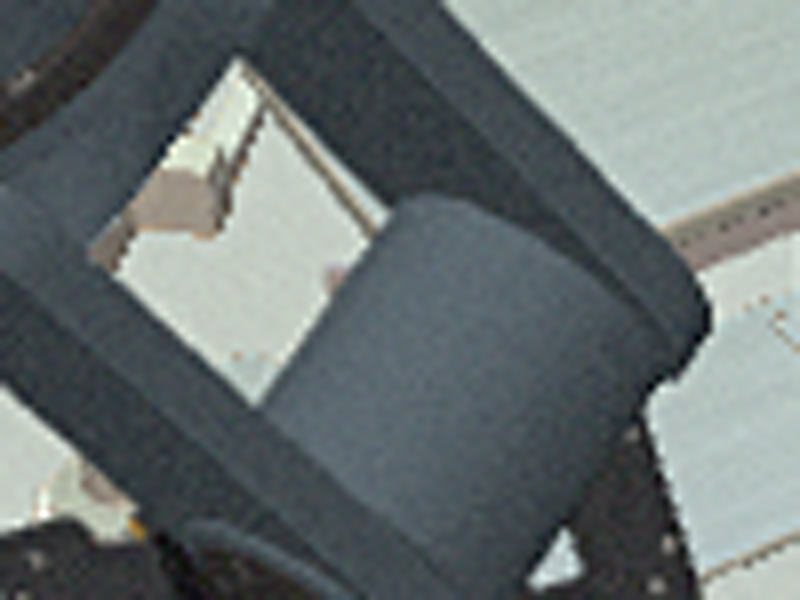

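```bash
cat >> fit.py <<'E'
SH=np.array([.6336,.1218,-.047])
def inshelf(w):
    c,q=np.cos(SH[2]),np.sin(SH[2]); d=np.asarray(w)[:2]-SH[:2]; return 1000*np.array([c*d[0]+q*d[1],-q*d[0]+c*d[1]])
def f2(obs,p0,z,n,x0=240,y0=250,k=10):
    L=np.array([o[0] for o in obs],float);uv=np.array([(x0+o[1][0]/k,y0+o[1][1]/k) for o in obs])
    res=lambda p:(proj("top",world((p[0],p[1],z,p[2]),L))-uv).ravel()
    r=least_squares(res,p0,x_scale=[.01,.01,.1],loss="soft_l1")
    print(n,np.round(r.x,4),np.round(res(r.x).reshape(-1,2),2).tolist(),"in shelf",inshelf(r.x),"yawdiff",np.degrees(r.x[2]-SH[2]));return r.x
E
python3 - <<'E'
from fit import *
f2([((13.5,15,116),(227,395)),((13.5,-15,116),(351,392)),((18,0,116),(289,378))],[.43,.07,0],.096,"hook")
f2([((13.5,15,116),(227,395)),((13.5,-15,116),(351,392)),((18,0,116),(289,378)),((0,15,116),(223,450)),((0,-15,116),(350,450))],[.43,.07,0],.096,"hook")
# predicted picture of good runner
for x in(-195,-145): print([((proj("top",world((SH[0],SH[1],0,SH[2]),[x,y,212]))-[240,250])*10).round() for y in (-65,-50,-35)])
E
```

```text
hook [0.4383 0.073  0.0433] [[-0.19, 0.12], [0.21, 0.12], [-0.01, -0.25]] in shelf [-192.75385885  -57.92026967] yawdiff 5.17260099787739
hook [0.4386 0.0735 0.0224] [[-0.28, -0.12], [0.11, 0.15], [-0.07, -0.36], [0.06, 0.17], [0.17, 0.14]] in shelf [-192.54009144  -57.40141259] yawdiff 3.9764891179441415
[array([319., 464.]), array([255., 460.]), array([191., 456.])]
[array([336., 251.]), array([272., 247.]), array([208., 242.])]
```

```bash
python3 - <<'E'
from h import *
from cell import capture
import cv2
a=np.mean([capture("top").astype(float) for _ in range(6)],0)[:,:,::-1]
x0,y0,x1,y1=256,282,290,304
im=a[y0:y1,x0:x1]; im=np.clip((im-90)*3.2,0,255).astype(np.uint8)
cv2.imwrite("pics/i_top.png",cv2.resize(im,None,fx=22,fy=22,interpolation=cv2.INTER_CUBIC))
E
```

```text
(no output)
```

View pics/i_top.png

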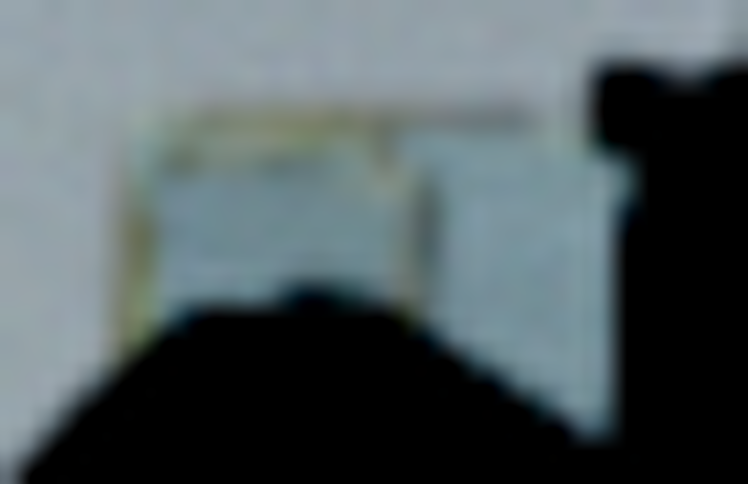

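The zoomed view shows the runner between x≈148 and 408, which puts it at px u≈268.6. The rail line should be at 265.8, so the hook needs about 7 mm to the left.

```bash
python3 -m jog '[{"translation":[6.5,-1.4,4.5],"spin":0,"fingers":1},{"translation":[0,0,0],"spin":0,"fingers":1},{"translation":[1.5,10,0.7],"spin":0,"fingers":1},{"translation":[1.5,10,0.7],"spin":0,"fingers":1},{"translation":[0,0,0],"spin":0,"fingers":1}]' >/dev/null; python3 - <<'E'
from h import *
from fit import *
s,R=st(); print(inshelf(s["ee_pos"]))
from cell import capture
import cv2
a=np.mean([capture("top").astype(float) for _ in range(5)],0)[:,:,::-1]
x0,y0,x1,y1=250,264,290,294
im=a[y0:y1,x0:x1]; im=np.clip((im-90)*3.0,0,255).astype(np.uint8)
cv2.imwrite("pics/j_top.png",cv2.resize(im,None,fx=20,fy=20,interpolation=cv2.INTER_CUBIC))
E
```

```text
t 27.07 tcp [460.1, 47.9, 132.6] q [-0.52, 0.55, 2.0, 0.7, 0.94, -0.82] F [0.0, 0.4, -0.2] w 36.7
x [0.186, 0.812, 0.553] y [0.977, -0.21, -0.02] z [0.1, 0.544, -0.833]
[-169.88529157  -81.93924736]
```

View pics/j_top.png

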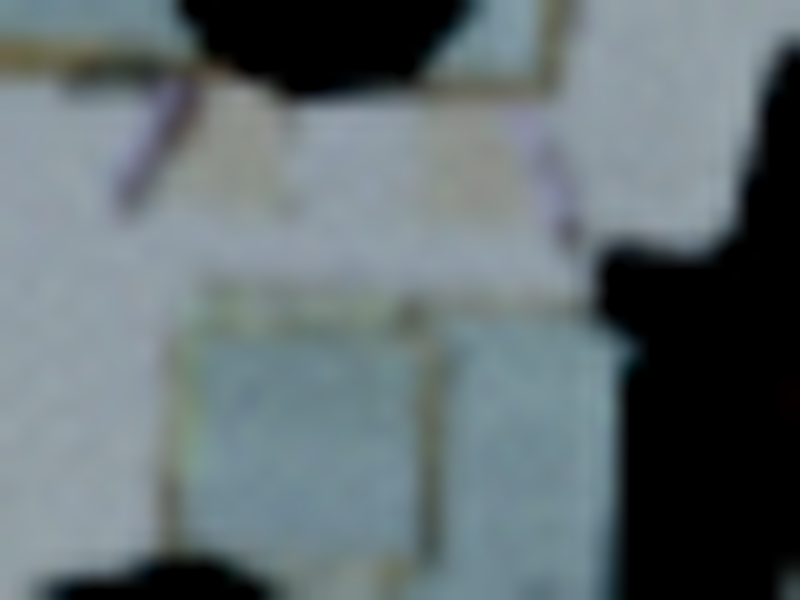

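```bash
python3 -m jog '[{"translation":[-1.6,0.3,-1],"spin":0.038,"fingers":1},{"translation":[0,0,0],"spin":0,"fingers":1}]' >/dev/null; python3 - <<'E'
from h import *
from fit import *
s,R=st(); print(inshelf(s["ee_pos"]))
from cell import capture
import cv2
a=np.mean([capture("top").astype(float) for _ in range(5)],0)[:,:,::-1]
x0,y0,x1,y1=250,264,290,294
im=a[y0:y1,x0:x1]; im=np.clip((im-90)*3.0,0,255).astype(np.uint8)
cv2.imwrite("pics/k_top.png",cv2.resize(im,None,fx=20,fy=20,interpolation=cv2.INTER_CUBIC))
E
```

```text
t 27.57 tcp [457.8, 46.5, 132.6] q [-0.53, 0.55, 2.0, 0.7, 0.94, -0.79] F [0.4, 0.2, -1.0] w 36.7
x [0.228, 0.802, 0.552] y [0.969, -0.244, -0.046] z [0.098, 0.545, -0.833]
[-172.11801689  -83.42871149]
```

View pics/k_top.png

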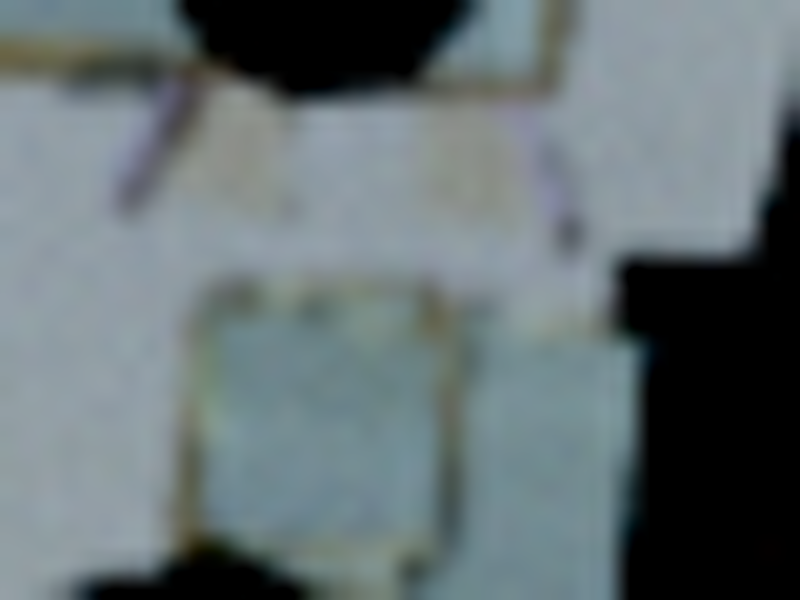

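The runner is now centred on the slot, at u≈320 against a target of 322, with about 2° of yaw left. Entering slowly.

```bash
for i in 1; do python3 -m jog '[{"translation":[2,10,0.7],"spin":0,"fingers":1},{"translation":[2,10,0.7],"spin":0,"fingers":1},{"translation":[2,10,0.7],"spin":0,"fingers":1}]' >/dev/null; done; python3 - <<'E'
from h import *
from fit import *
s,R=st(); print(inshelf(s["ee_pos"]))
E
```

```text
t 28.2 tcp [490.3, 45.3, 132.9] q [-0.49, 0.57, 1.92, 0.69, 0.97, -0.72] F [-0.9, -0.9, -1.5] w 36.9
x [0.228, 0.802, 0.552] y [0.969, -0.244, -0.046] z [0.098, 0.545, -0.833]
[-139.57307758  -83.14103212]
```

```bash
python3 -m jog '[{"translation":[2,10,0.7],"spin":0,"fingers":1},{"translation":[2,10,0.7],"spin":0,"fingers":1}]' | grep -E "force|ee"; python3 - <<'E'
from h import *
from fit import *
s,R=st(); print(inshelf(s["ee_pos"]))
from cell import capture
import cv2
im=capture("top")[245:305,240:320,::-1].astype(float)
cv2.imwrite("pics/l_top.png",cv2.resize(np.clip((im-60)*2.2,0,255).astype(np.uint8),None,fx=10,fy=10,interpolation=cv2.INTER_CUBIC))
E
```

```text
ee_pos: [0.5126, 0.0444, 0.1329]
force: [-0.6, 0.6, -1.3]
t 28.45 tcp [512.6, 44.4, 132.9] q [-0.47, 0.59, 1.87, 0.68, 1.0, -0.69] F [-0.6, 0.6, -1.3] w 36.7
x [0.227, 0.802, 0.552] y [0.969, -0.243, -0.045] z [0.098, 0.545, -0.833]
[-117.25379263  -83.01925632]
```

View pics/l_top.png

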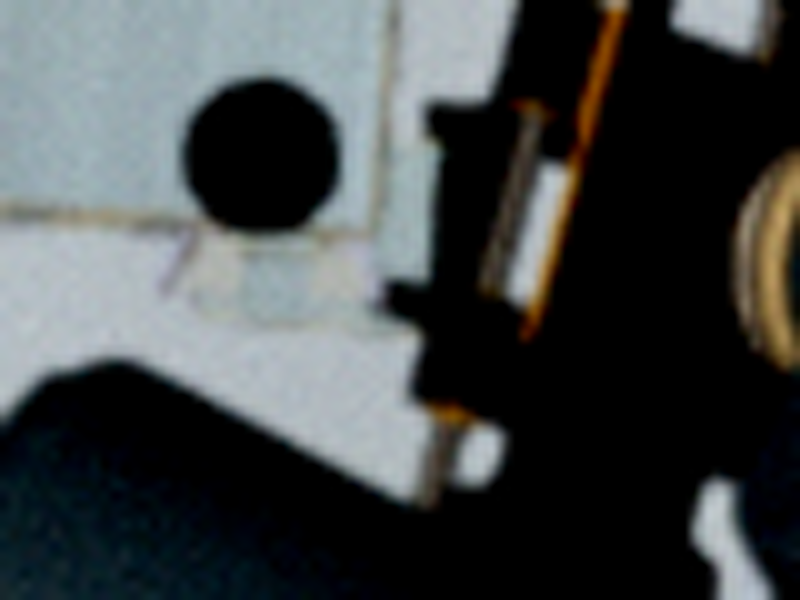

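The runner has entered: the foot shows through the slot below the lips at zoom (280,285), with no contact force. Sliding on.

```bash
python3 -m jog '[{"translation":[3,16,1.1],"spin":0,"fingers":1},{"translation":[3,16,1.1],"spin":0,"fingers":1}]' | grep -E "force|ee";python3 -m jog '[{"translation":[3,16,1.1],"spin":0,"fingers":1},{"translation":[3,16,1.1],"spin":0,"fingers":1}]' | grep -E "force|ee"; python3 - <<'E'
from h import *
from fit import *
s,R=st(); print(inshelf(s["ee_pos"]))
E
```

```text
ee_pos: [0.5469, 0.0425, 0.1329]
force: [0.4, 0.4, -1.4]
ee_pos: [0.5802, 0.041, 0.1326]
force: [-0.3, -0.2, -1.5]
t 29.0 tcp [580.2, 41.0, 132.6] q [-0.42, 0.65, 1.7, 0.66, 1.06, -0.57] F [-0.3, -0.2, -1.5] w 37.0
x [0.228, 0.802, 0.552] y [0.969, -0.243, -0.046] z [0.097, 0.545, -0.833]
[-49.56752614 -83.24953628]
```

```bash
python3 -m jog '[{"translation":[3,16,1.1],"spin":0,"fingers":1},{"translation":[3,16,1.1],"spin":0,"fingers":1}]' | grep -E "force|ee";python3 -m jog '[{"translation":[3,16,1.1],"spin":0,"fingers":1},{"translation":[0.8,4,0.3],"spin":0,"fingers":1}]' | grep -E "force|ee"; python3 - <<'E'
from h import *
from fit import *
s,R=st(); print(inshelf(s["ee_pos"]))
E
```

```text
ee_pos: [0.6133, 0.0395, 0.1321]
force: [-0.7, -0.4, -1.5]
ee_pos: [0.6345, 0.0386, 0.1315]
force: [-0.5, 0.3, -1.0]
t 29.5 tcp [634.5, 38.6, 131.5] q [-0.39, 0.7, 1.56, 0.65, 1.12, -0.49] F [-0.5, 0.3, -1.0] w 36.7
x [0.228, 0.802, 0.552] y [0.969, -0.241, -0.049] z [0.094, 0.546, -0.833]
[  4.81984951 -83.04234874]
```

```bash
python3 -m jog '[{"translation":[1.6,8,0.5],"spin":0,"fingers":1},{"translation":[1.2,6,0.4],"spin":0,"fingers":1}]' | grep -E "force|ee";python3 -m jog '[{"translation":[0.8,4,0.3],"spin":0,"fingers":1},{"translation":[0.8,4,0.3],"spin":0,"fingers":1}]' | grep -E "force|ee"; python3 - <<'E'
from h import *
from fit import *
s,R=st(); print(inshelf(s["ee_pos"]))
E
```

```text
ee_pos: [0.6481, 0.0384, 0.1312]
force: [-0.2, -0.1, -1.2]
ee_pos: [0.6563, 0.0382, 0.131]
force: [-0.1, 1.1, -1.4]
t 30.0 tcp [656.3, 38.2, 131.0] q [-0.38, 0.73, 1.5, 0.64, 1.15, -0.45] F [-0.1, 1.1, -1.4] w 37.2
x [0.229, 0.802, 0.552] y [0.969, -0.24, -0.053] z [0.09, 0.547, -0.832]
[ 26.57981193 -82.453062  ]
```

```bash
python3 -m jog '[{"translation":[0.8,4,0.3],"spin":0,"fingers":1}]' | grep -E "force|ee";python3 -m jog '[{"translation":[0.8,4,0.3],"spin":0,"fingers":1}]' | grep -E "force|ee"; python3 -m jog '[{"translation":[0.8,4,0.3],"spin":0,"fingers":1}]' | grep -E "force|ee"
```

```text
ee_pos: [0.6603, 0.038, 0.131]
force: [-4.1, 0.2, -2.8]
ee_pos: [0.6611, 0.0388, 0.1301]
force: [-9.8, -0.6, -1.8]
ee_pos: [0.6611, 0.0399, 0.1294]
force: [-9.7, -1.5, 1.0]
```

The end stop was felt at shelf x ≈ +31 mm, with about 10 N pushing back. Lowering onto the lips, then releasing.

```bash
python3 -m jog '[{"translation":[-1.0,0.5,1.5],"spin":0,"fingers":1},{"translation":[-0.8,0.5,1.2],"spin":0,"fingers":1}]' | grep -E "force|ee"; python3 -m jog '[{"translation":[0,0,0],"spin":0,"fingers":0.5},{"translation":[0,0,0],"spin":0,"fingers":0.4},{"translation":[0,0,0],"spin":0,"fingers":0.2},{"translation":[0,0,0],"spin":0,"fingers":0}]' | grep -E "force|ee|wid"; python3 - <<'E'
from h import *
from fit import *
s,R=st(); print(inshelf(s["ee_pos"]))
from cell import capture
import cv2
for n,(x0,y0,x1,y1) in (("scene",(220,140,360,245)),("top",(220,180,340,270))):
    im=capture(n)[y0:y1,x0:x1,::-1].astype(float)
    cv2.imwrite(f"pics/m_{n}.png",cv2.resize(np.clip(im*1.5,0,255).astype(np.uint8),None,fx=5.7,fy=5.7,interpolation=cv2.INTER_CUBIC))
E
```

```text
ee_pos: [0.6603, 0.041, 0.1274]
force: [-3.4, -0.6, 5.6]
ee_pos: [0.6628, 0.04, 0.1276]
force: [-0.4, -0.3, -0.8]
gripper_width: 0.0643
t 31.12 tcp [662.8, 40.0, 127.6] q [-0.37, 0.74, 1.47, 0.63, 1.17, -0.44] F [-0.4, -0.3, -0.8] w 64.3
x [0.226, 0.802, 0.553] y [0.972, -0.228, -0.066] z [0.073, 0.552, -0.831]
[ 32.9730645  -80.32881199]
```

View pics/m_scene.png

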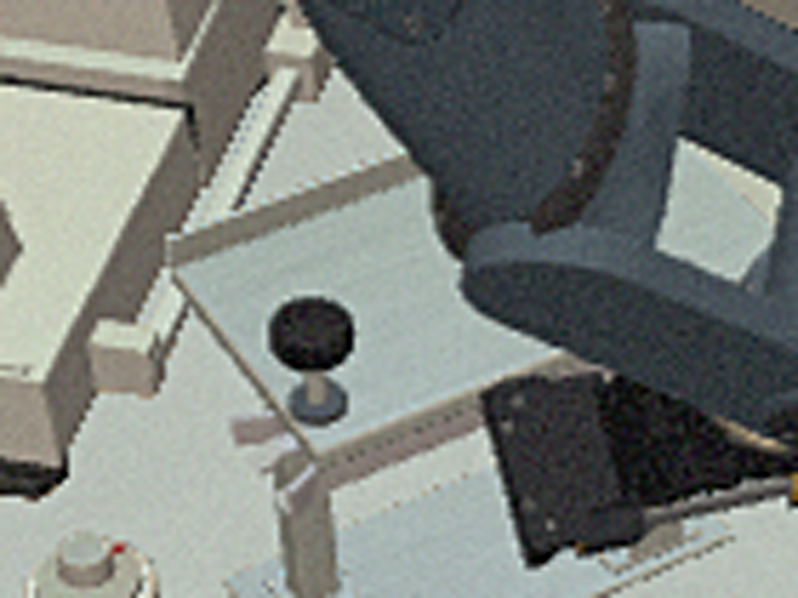

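View pics/m_top.png

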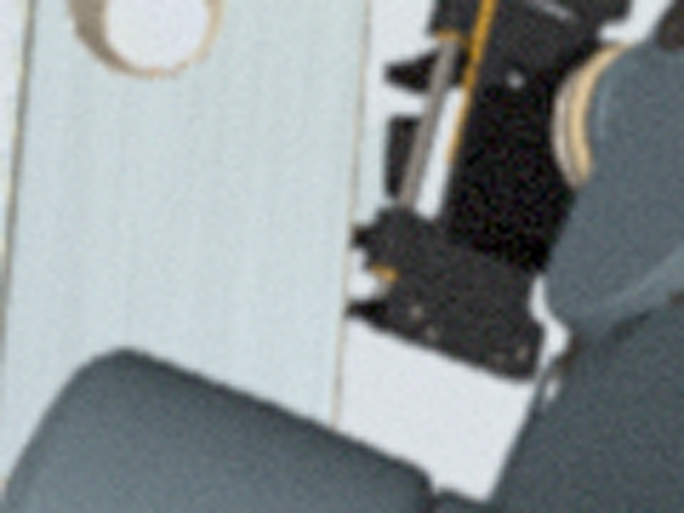

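Fingers are open (64 mm) and the hook's grip block shows at top zoom (400,150). Backing out along the tool axis.

```bash
python3 -m jog '[{"translation":[0,0,-12],"spin":0,"fingers":0.2},{"translation":[0,0,-20],"spin":0,"fingers":0.2}]' | grep -E "force|ee|wid";python3 -m jog '[{"translation":[0,0,-35],"spin":0,"fingers":0.2},{"translation":[0,0,-50],"spin":0,"fingers":0.2},{"translation":[0,0,-50],"spin":0,"fingers":0.2}]' | grep -E "force|ee|wid"; python3 - <<'E'
from h import *
from fit import *
s,R=st()
from cell import capture
import cv2
for n,(x0,y0,x1,y1) in (("scene",(220,140,360,245)),("top",(220,180,340,270))):
    im=capture(n)[y0:y1,x0:x1,::-1].astype(float)
    cv2.imwrite(f"pics/n_{n}.png",cv2.resize(np.clip(im*1.5,0,255).astype(np.uint8),None,fx=5.7,fy=5.7,interpolation=cv2.INTER_CUBIC))
E
```

```text
ee_pos: [0.6593, 0.0225, 0.1542]
force: [1.1, -0.3, -0.2]
gripper_width: 0.071
ee_pos: [0.6484, -0.0549, 0.2708]
force: [0.9, -0.8, -0.6]
gripper_width: 0.0699
t 31.85 tcp [648.4, -54.9, 270.8] q [-0.51, 0.59, 1.32, 0.54, 1.49, -0.38] F [0.9, -0.8, -0.6] w 69.9
x [0.227, 0.802, 0.553] y [0.972, -0.226, -0.072] z [0.067, 0.553, -0.83]
```

View pics/n_scene.png

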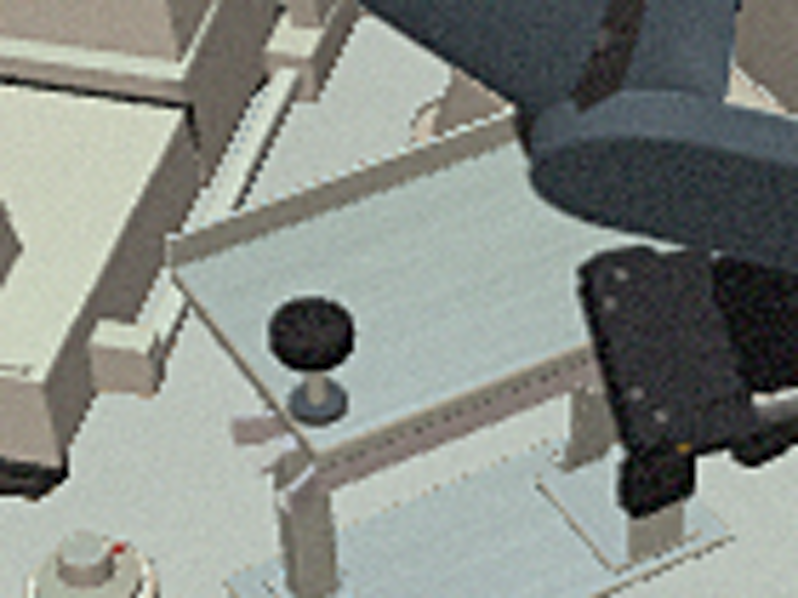

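View pics/n_top.png

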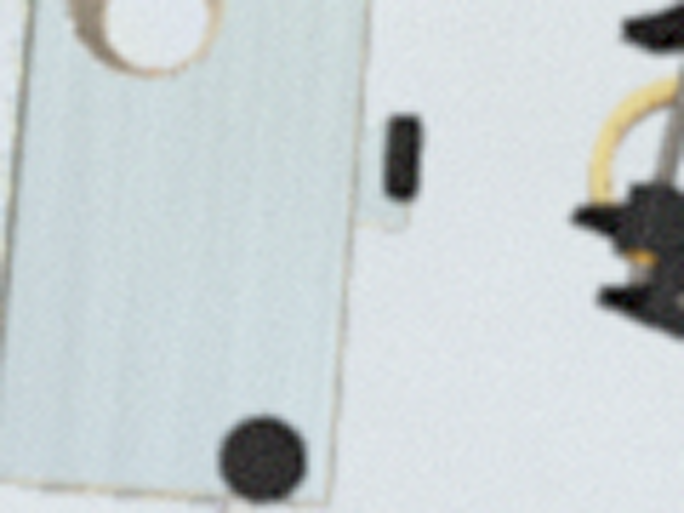

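```bash
python3 - <<'E'
from fit import *
for x in (32,28,24): print(x,proj("top",world((SH[0],SH[1],0,SH[2]),[x,-92,157])), (proj("top",world((SH[0],SH[1],0,SH[2]),[x,-92,157]))-[220,180])*5.7)
for z in (.277,.247): print("keeper",world((SH[0],SH[1],0,SH[2]),[-116,-50,z*1000]),proj("top",world((SH[0],SH[1],0,SH[2]),[-116,-50,z*1000])))
from h import *
k=world((SH[0],SH[1],0,SH[2]),[-116,-50,277]); to(k+np.array([0,0,.06]))
E
```

```text
32 [291.04426161 206.2302038 ] [404.95229118 149.51216167]
28 [290.92861216 207.79983352] [404.29308929 158.45905104]
24 [290.81287033 209.37071692] [403.63336087 167.41308647]
keeper [0.51537896 0.07730521 0.277     ] [266.15064436 260.32612785]
keeper [0.51537896 0.07730521 0.247     ] [267.10726934 261.31313659]
tool delta mm [112.7, -167.3, 12.1]
```

```bash
python3 - <<'E'
from fit import *
from cell import capture
import cv2
a=np.mean([capture("top").astype(float) for _ in range(3)],0)[:,:,::-1]
for nm,(x0,y0,x1,y1) in dict(far=(265,155,305,185),hk=(265,190,305,220)).items():
    cv2.imwrite(f"pics/o_{nm}.png",cv2.resize(np.clip((a[y0:y1,x0:x1]-60)*2,0,255).astype(np.uint8),None,fx=16,fy=16,interpolation=cv2.INTER_CUBIC))
E
```

```text
(no output)
```

View pics/o_far.png

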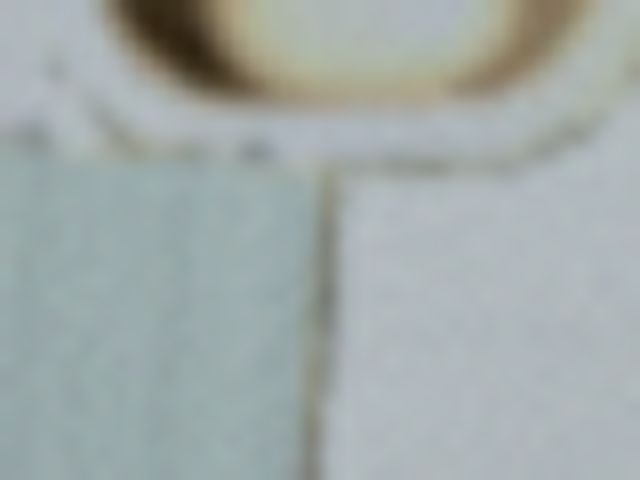

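View pics/o_hk.png

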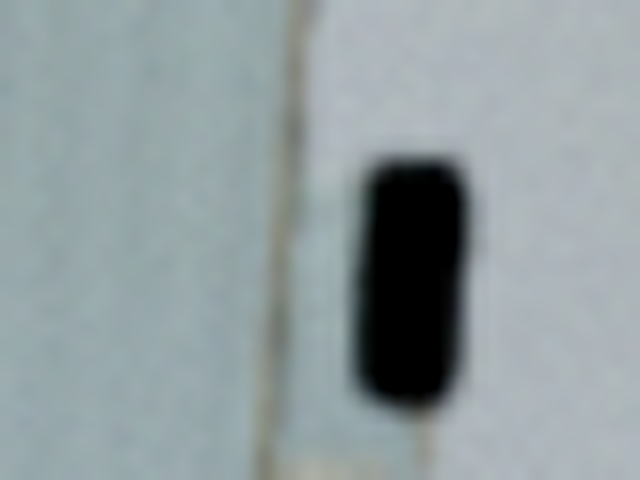

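```bash
python3 - <<'E'
from fit import *
for x in (50,47,44): print(x,proj("top",world((SH[0],SH[1],0,SH[2]),[x,-92,157])))
for x in (14,11): print(x,proj("top",world((SH[0],SH[1],0,SH[2]),[x,-92,127])))
E
```

```text
50 [291.56354402 199.18234441]
47 [291.47712627 200.35523252]
44 [291.39065685 201.52882184]
14 [290.84335259 215.23056977]
11 [290.75833205 216.38633447]
```

The far edge of the grip block puts the hook within about 1 mm of home, hanging square. Now shut the fingers and go above the keeper.

```bash
python3 -m jog '[{"translation":[22,0,-33],"spin":0,"fingers":1},{"translation":[22,0,-33],"spin":0,"fingers":1}]' | grep -E "force|ee|wid"; python3 -c "
from h import *
st();to([.517,.083,.32])"
```

```text
ee_pos: [0.6505, -0.0523, 0.3427]
force: [0.2, -0.7, 0.1]
gripper_width: 0.0568
t 32.35 tcp [650.5, -52.3, 342.7] q [-0.5, 0.53, 1.22, 0.54, 1.64, -0.28] F [0.2, -0.7, 0.1] w 56.8
x [0.235, 0.798, 0.555] y [0.97, -0.224, -0.089] z [0.053, 0.56, -0.827]
tool delta mm [63.9, -157.9, 87.4]
```

```bash
python3 -m jog '[{"translation":[16,-39,17],"spin":0,"fingers":1},{"translation":[16,-39,22],"spin":0,"fingers":1},{"translation":[16,-39,22],"spin":0,"fingers":1},{"translation":[14,-34,20],"spin":0,"fingers":1},{"translation":[0,0,0],"spin":0,"fingers":1}]' | grep -E "force|ee|wid"; python3 - <<'E'
from h import *
st();to([.517,.083,.32])
from cell import capture
import cv2
for n,(x0,y0,x1,y1) in (("scene",(220,140,360,245)),("top",(210,190,330,280))):
    im=capture(n)[y0:y1,x0:x1,::-1].astype(float)
    cv2.imwrite(f"pics/p_{n}.png",cv2.resize(np.clip(im*1.5,0,255).astype(np.uint8),None,fx=5.7,fy=5.7,interpolation=cv2.INTER_CUBIC))
E
```

```text
ee_pos: [0.5154, 0.0843, 0.3188]
force: [0.5, -0.1, 0.1]
gripper_width: 0.0079
t 32.98 tcp [515.4, 84.3, 318.8] q [-0.39, 0.32, 1.66, 0.58, 1.4, -0.31] F [0.5, -0.1, 0.1] w 7.9
x [0.237, 0.797, 0.556] y [0.971, -0.219, -0.1] z [0.042, 0.563, -0.825]
tool delta mm [0.0, 1.7, -1.6]
```

View pics/p_scene.png

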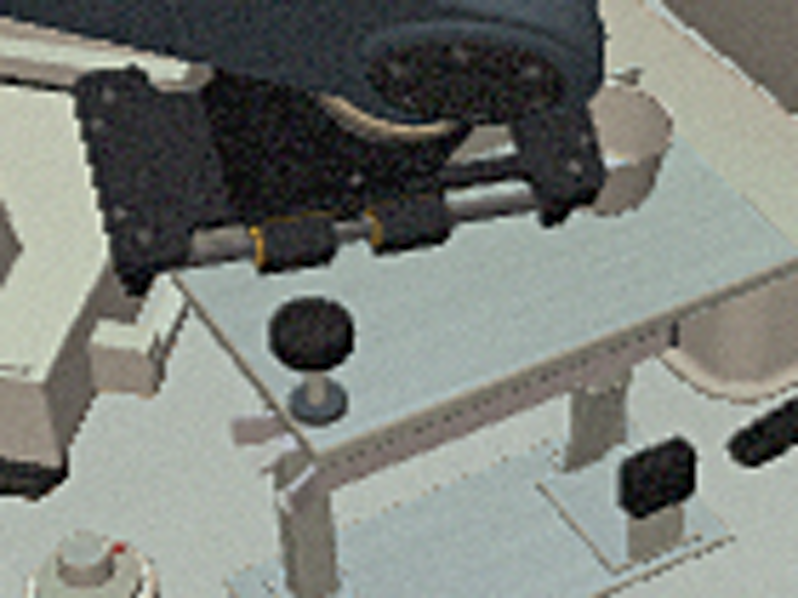

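View pics/p_top.png

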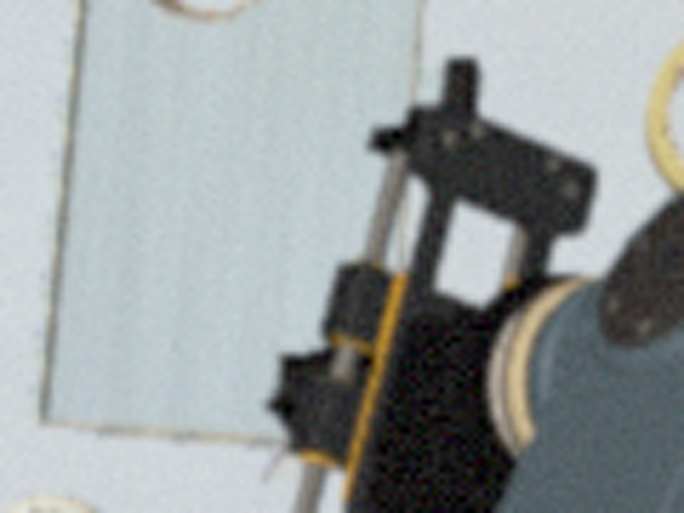

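The fingertips are above the button at top zoom (275,400). In the scene view the hook hangs with its grip at (657,478). Pressing straight down now.

```bash
python3 -m jog '[{"translation":[-10,2,15],"spin":0,"fingers":1},{"translation":[-6,1,9],"spin":0,"fingers":1}]' | grep -E "force|ee|wid"; python3 -m jog '[{"translation":[-5,1,7],"spin":0,"fingers":1},{"translation":[-5,1,7],"spin":0,"fingers":1}]' | grep -E "force|ee|wid"; python3 -c "
from h import *
st();to([.517,.083,.25])"
```

```text
ee_pos: [0.5222, 0.0802, 0.29]
force: [-0.1, -0.6, 0.1]
gripper_width: 0.0006
ee_pos: [0.5235, 0.079, 0.2718]
force: [-1.7, 1.0, 3.0]
gripper_width: 0.0003
t 33.58 tcp [523.5, 79.0, 271.8] q [-0.4, 0.39, 1.71, 0.59, 1.3, -0.38] F [-1.7, 1.0, 3.0] w 0.3
x [0.236, 0.797, 0.556] y [0.971, -0.223, -0.092] z [0.051, 0.562, -0.826]
tool delta mm [-10.5, -5.2, 19.9]
```

```bash
python3 -m jog '[{"translation":[-5,0,7.5],"spin":0,"fingers":1},{"translation":[-5,0,7.5],"spin":0,"fingers":1}]' | grep -E "force|ee"; python3 -m jog '[{"translation":[-3.5,0,5.5],"spin":0,"fingers":1},{"translation":[-2,0,3],"spin":0,"fingers":1}]' | grep -E "force|ee"
```

```text
ee_pos: [0.5231, 0.0793, 0.2534]
force: [0.1, 0.4, 2.7]
ee_pos: [0.5235, 0.0796, 0.2517]
force: [-9.6, -7.9, 26.9]
```

Force jumped from 3 to 27 N after about 30 mm of travel, so the button has bottomed. Lifting off to check.

```bash
python3 -m jog '[{"translation":[10,0,-15],"spin":0,"fingers":1},{"translation":[25,0,-38],"spin":0,"fingers":1},{"translation":[25,0,-38],"spin":0,"fingers":1},{"translation":[0,0,-50],"spin":0,"fingers":1},{"translation":[-30,0,-40],"spin":0,"fingers":1},{"translation":[-50,0,-20],"spin":0,"fingers":1},{"translation":[-50,0,-20],"spin":0,"fingers":1},{"translation":[-30,0,-10],"spin":0,"fingers":1},{"translation":[0,0,0],"spin":0,"fingers":1}]' | grep -E "force|ee"; python3 - <<'E'
from h import *
from fit import *
st()
from cell import capture
import cv2
for n,(x0,y0,x1,y1) in (("scene",(220,140,360,245)),("top",(200,155,340,275))):
    im=capture(n)[:,:,::-1]; cv2.imwrite(f"pics/qf_{n}.png",im); im=im[y0:y1,x0:x1].astype(float)
    cv2.imwrite(f"pics/q_{n}.png",cv2.resize(np.clip(im*1.5,0,255).astype(np.uint8),None,fx=5,fy=5,interpolation=cv2.INTER_CUBIC))
for z in (277,247): print(z,[(proj(n,world((SH[0],SH[1],0,SH[2]),[-116,-50,z]))) for n in("scene","top")])
E
```

```text
ee_pos: [0.4867, -0.1407, 0.3864]
force: [0.2, 0.9, 0.8]
t 35.2 tcp [486.7, -140.7, 386.4] q [-0.79, 0.33, 1.45, 0.46, 1.75, -0.54] F [0.2, 0.9, 0.8] w 0.6
x [0.229, 0.8, 0.555] y [0.972, -0.223, -0.079] z [0.061, 0.558, -0.828]
277 [array([273.5951083 , 194.48838485]), array([266.15064436, 260.32612785])]
247 [array([274.51648247, 203.9241111 ]), array([267.10726934, 261.31313659])]
```

View pics/q_scene.png

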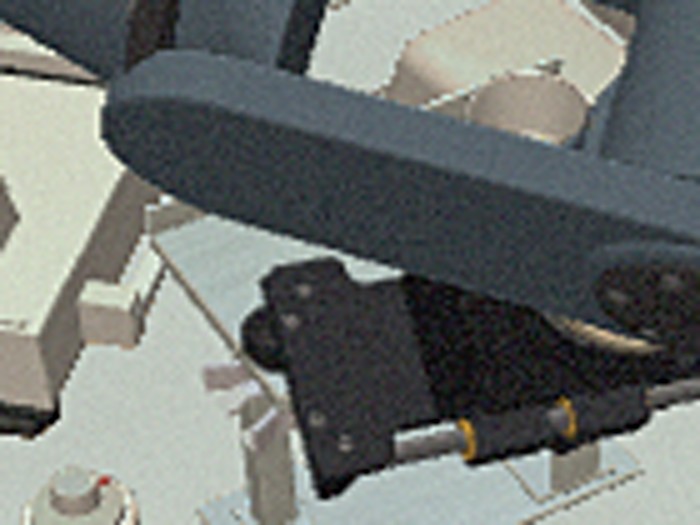

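View pics/q_top.png

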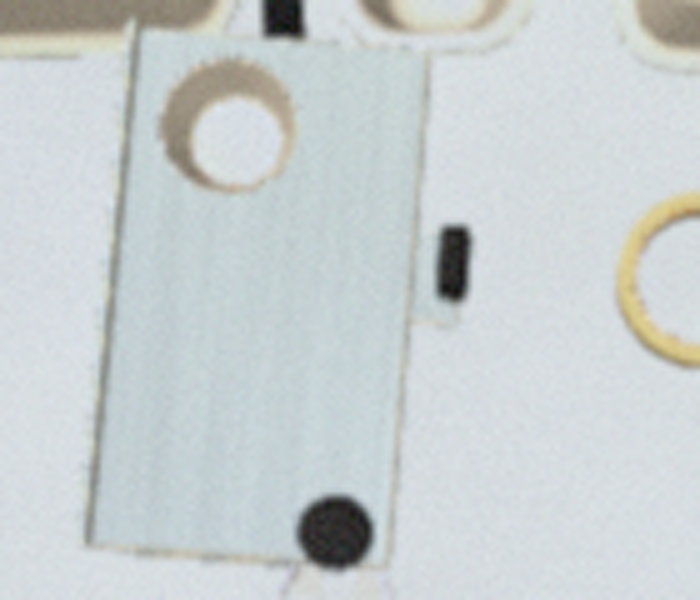

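View pics/qf_scene.png

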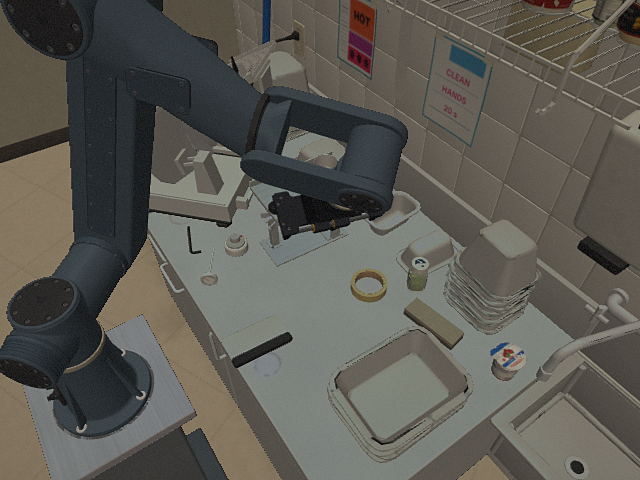

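```bash
python3 -m jog '[{"translation":[-40,-20,-20],"spin":0,"fingers":1},{"translation":[-40,-20,-20],"spin":0,"fingers":1},{"translation":[-40,-20,-20],"spin":0,"fingers":1},{"translation":[0,0,0],"spin":0,"fingers":1}]' | grep -E "force|ee"; python3 - <<'E'
from h import *
from cell import capture
import cv2
for n,(x0,y0,x1,y1) in (("scene",(220,140,360,245)),):
    im=capture(n)[:,:,::-1]; im=im[y0:y1,x0:x1].astype(float)
    cv2.imwrite(f"pics/r_{n}.png",cv2.resize(np.clip(im*1.5,0,255).astype(np.uint8),None,fx=5.7,fy=5.7,interpolation=cv2.INTER_CUBIC))
E
```

```text
ee_pos: [0.3986, -0.2523, 0.3759]
force: [0.3, 0.7, 0.6]
```

View pics/r_scene.png

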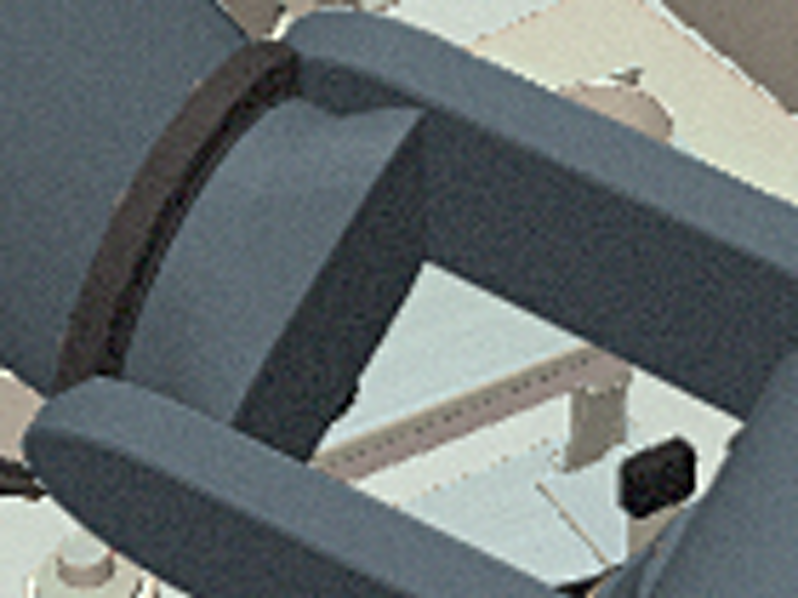

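```bash
python3 -m jog '[{"translation":[6,50,-25],"spin":0,"fingers":1},{"translation":[6,55,-25],"spin":0,"fingers":1},{"translation":[6,55,-25],"spin":0,"fingers":1},{"translation":[6,55,-25],"spin":0,"fingers":1},{"translation":[0,0,0],"spin":0,"fingers":1}]' | grep -E "force|ee"; python3 - <<'E'
from h import *
from cell import capture
import cv2
for n,(x0,y0,x1,y1) in (("scene",(220,140,360,245)),):
    im=capture(n)[:,:,::-1]; im=im[y0:y1,x0:x1].astype(float)
    cv2.imwrite(f"pics/s_{n}.png",cv2.resize(np.clip(im*1.5,0,255).astype(np.uint8),None,fx=5.7,fy=5.7,interpolation=cv2.INTER_CUBIC))
E
```

```text
ee_pos: [0.6182, -0.3192, 0.458]
force: [-0.3, -1.1, 0.3]
```

View pics/s_scene.png

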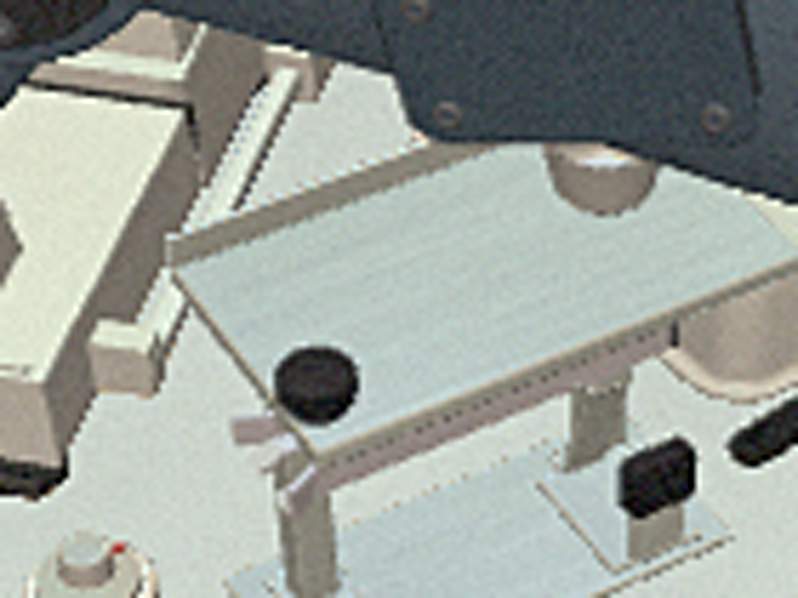

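```bash
python3 - <<'E'
import numpy as np,cv2
from cell import capture, observe
from fit import *
im0=cv2.imread("pics/a_scene.png").astype(float).mean(2)
im1=np.mean([capture("scene").astype(float).mean(2) for _ in range(2)],0)
for im,(y0,y1) in ((im0,(184,206)),(im1,(194,220))):
    x0,x1=262,288; p=im[y0:y1,x0:x1]; m=(p<50)
    yy,xx=np.mgrid[y0:y1,x0:x1]; print(xx[m].mean(),yy[m].mean(),m.sum(),yy[m].min(),yy[m].max())
q=lambda z:proj("scene",world((SH[0],SH[1],0,SH[2]),[-116,-50,z]))
for d in (28,29,30): print(d,q(270-d)-q(270))
print(observe()["t"])
E
```

```text
274.27272727272725 198.19480519480518 154 192 204
275.18367346938777 207.05442176870747 147 201 213
28 [0.85361809 8.74184102]
29 [0.88356683 9.0485439 ]
30 [0.91347916 9.35487399]
36.625
```

The button has dropped 8.9 px, where 9.35 px would be the full 30 mm. That is slightly ambiguous, so I'll press once more to confirm the hard stop.

```bash
python3 -c "
from h import *
st();to([.517,.083,.36])"
```

```text
t 36.62 tcp [613.9, -318.6, 459.0] q [-0.83, 0.66, 0.7, 0.52, 2.15, -0.4] F [-0.4, 0.3, 0.0] w 0.2
x [0.207, 0.8, 0.563] y [0.977, -0.197, -0.079] z [0.048, 0.566, -0.823]
tool delta mm [245.6, -166.2, 304.2]
```

```bash
python3 -m jog '[{"translation":[30,-20,37],"spin":0,"fingers":1},{"translation":[30,-20,37],"spin":0,"fingers":1},{"translation":[30,-20,37],"spin":0,"fingers":1},{"translation":[30,-20,37],"spin":0,"fingers":1},{"translation":[30,-20,37],"spin":0,"fingers":1},{"translation":[30,-20,37],"spin":0,"fingers":1},{"translation":[30,-20,37],"spin":0,"fingers":1},{"translation":[20,-15,25],"spin":0,"fingers":1},{"translation":[0,0,0],"spin":0,"fingers":1}]' | grep -E "force|ee"; python3 -c "
from h import *
st();to([.513,.087,.275])"
```

```text
ee_pos: [0.5014, 0.0782, 0.3673]
force: [-0.0, 0.4, 0.6]
t 37.75 tcp [501.4, 78.2, 367.3] q [-0.42, 0.25, 1.63, 0.57, 1.51, -0.3] F [-0.0, 0.4, 0.6] w 0.2
x [0.214, 0.798, 0.564] y [0.976, -0.201, -0.085] z [0.046, 0.569, -0.821]
tool delta mm [-42.6, 17.4, 81.3]
```

```bash
python3 -m jog '[{"translation":[-14,6,27],"spin":0,"fingers":1},{"translation":[-14,5,27],"spin":0,"fingers":1},{"translation":[-13,5,26],"spin":0,"fingers":1},{"translation":[0,0,0],"spin":0,"fingers":1}]' | grep -E "force|ee"; python3 -c "
from h import *
st();to([.515,.087,.254])"
```

```text
ee_pos: [0.51, 0.0859, 0.2784]
force: [-0.4, 0.4, 0.0]
t 38.25 tcp [510.0, 85.9, 278.4] q [-0.4, 0.36, 1.74, 0.6, 1.3, -0.4] F [-0.4, 0.4, 0.0] w 0.6
x [0.212, 0.8, 0.562] y [0.976, -0.205, -0.077] z [0.054, 0.565, -0.824]
tool delta mm [-11.8, 6.5, 21.0]
```

```bash
python3 -m jog '[{"translation":[-6,3,10],"spin":0,"fingers":1},{"translation":[-5,2,8],"spin":0,"fingers":1}]' | grep -E "force|ee"; python3 -m jog '[{"translation":[-2,0.5,3],"spin":0,"fingers":1}]' | grep -E "force|ee"; python3 -m jog '[{"translation":[-2,0.5,3],"spin":0,"fingers":1}]' | grep -E "force|ee"; python3 -m jog '[{"translation":[-1.5,0,2.2],"spin":0,"fingers":1}]' | grep -E "force|ee"
```

```text
ee_pos: [0.5148, 0.0848, 0.2586]
force: [0.1, -0.1, 0.6]
ee_pos: [0.5153, 0.0845, 0.2548]
force: [-0.6, -0.7, -0.1]
ee_pos: [0.5157, 0.0847, 0.2522]
force: [-5.1, -4.3, 17.3]
ee_pos: [0.5158, 0.0848, 0.252]
force: [-6.5, -7.3, 21.3]
```

There was no contact until z≈0.252 m, then it went straight to a hard stop at 17–21 N, so the keeper was already fully down. Backing off for a last look.

```bash
python3 -m jog '[{"translation":[10,0,-15],"spin":0,"fingers":1},{"translation":[25,0,-38],"spin":0,"fingers":1},{"translation":[10,0,-50],"spin":0,"fingers":1},{"translation":[-20,15,-50],"spin":0,"fingers":1},{"translation":[-35,25,-40],"spin":0,"fingers":1},{"translation":[-35,25,-40],"spin":0,"fingers":1},{"translation":[-35,25,-40],"spin":0,"fingers":1},{"translation":[-35,25,-40],"spin":0,"fingers":1},{"translation":[0,0,0],"spin":0,"fingers":1},{"translation":[0,0,0],"spin":0,"fingers":1}]' | grep -E "force|ee"; python3 - <<'E'
from h import *
from cell import capture
import cv2
cv2.imwrite("pics/t_scene.png",capture("scene")[:,:,::-1]); cv2.imwrite("pics/t_top.png",capture("top")[:,:,::-1]); st()
E
```

```text
ee_pos: [0.587, -0.2153, 0.4436]
force: [0.3, 0.6, -0.2]
t 40.23 tcp [586.8, -214.5, 443.7] q [-0.76, 0.5, 1.02, 0.51, 1.96, -0.42] F [-0.7, -0.2, 0.3] w 0.6
x [0.203, 0.801, 0.564] y [0.977, -0.202, -0.065] z [0.062, 0.564, -0.824]
```

View pics/t_scene.png

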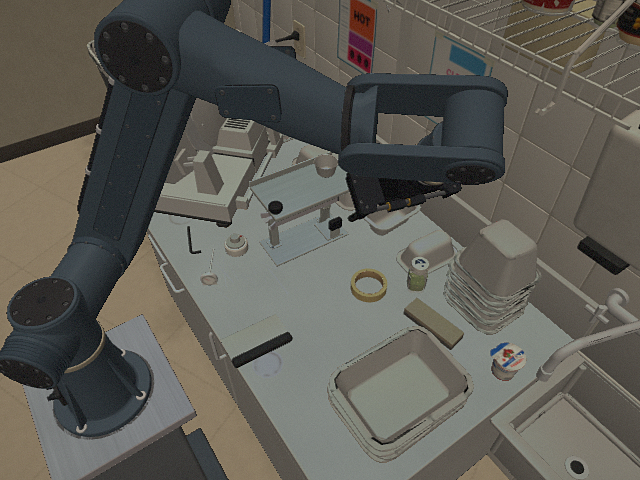

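View pics/t_top.png

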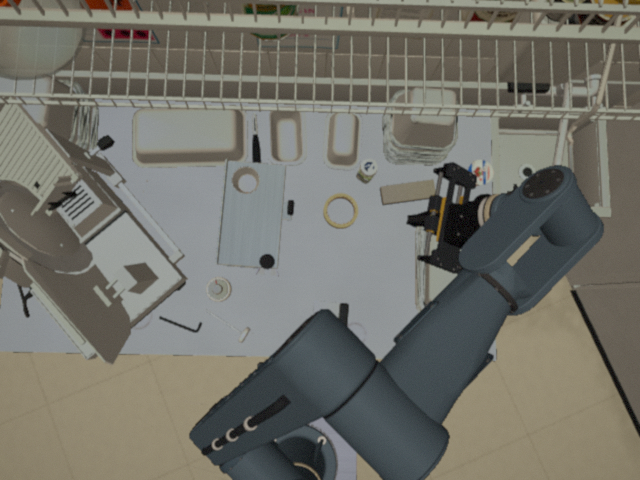

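The hook's grip is at top px (291,207), unchanged since release. The keeper is down, the other things are where they started, and the arm touches nothing.

```bash
python3 -c "
from cell import sign_off; print(sign_off())"
```

```text
the job is handed in; nothing more can be done
None
```

The hook hangs in the rail at the far end stop and the keeper is pressed down behind it; I handed the job in at about t = 40 s.

**What I did**
- **Tilt:** the moves can't command a tilt, so I leaned the tool about 34° out to the right by pushing against the arm's reach limits.
- **Grasp:** I took the hook by its grip block. It sat about 12° skewed in the pads, so I turned it before entering the rail.
- **Slide and release:** the slide met no resistance until the end stop pushed back with about 10 N. I then lowered the hook onto the rail lips and let go.
- **Keeper:** I pressed the button straight down with the shut fingers.

**Last checks**
- **Hook:** in the top view the grip block is within about 1 mm of home and square to the shelf, and it has not moved since release. The block's plain centroid first read about 4 mm short. That was because its near face was showing; both its edges agree with home.
- **Keeper:** the picture gave a drop of about 28.4 mm instead of 30, so I pressed a second time. The button gave no 3 N travel and went straight to a hard stop at about 21 N, at the same height as the first press (27 N). I take it as fully down.
- **Other things:** in the last views the cup, timer, tape, stone and jar look where they started, and the arm was touching nothing.
- **Disagreement:** the two cameras together put the shelf about 9 mm lower than the heights in the text. I used the text's heights, and the runner entered without contact.

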